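Load the jar carrier and hold its lid for pinning

TASK

Finish loading the sample-jar carrier in pocket order: pocket 1 already has its jar, so stand one of the two waiting jars fully down in pocket 2 (two dots) and only then the other in pocket 3 (three dots), letting go of each. Then lift the blue lid out of its stand and bring it upright to the hinge on the carrier's back board, black rubber strip towards the jars, so that its two knuckles sit in the gaps between the carrier's three and all the bores line up for the hinge pin. Finish while holding the lid still there in the gripper, not resting on anything, so that a colleague can push the pin through; do not push the pin, and leave the other things on the bench standing where they are.

Things in the scene. Friction and masses are not known exactly. Their poses are not given: they have to be found in the camera images.
- carrier: Fixed jar carrier: dark grey block 84 (x) x 214 (y) x 30 mm high with three round pockets in a row along y and an 86 mm post at each front corner; behind them a blue back board 8 mm thick at x = +38, 74 mm high, bearing three steel hinge knuckles (16 mm outside, 9 mm bore, axis along y at x = +38, z = +92). Origin: centre of the underside; at yaw 0 x points ahead, y left.
- pocket_1 (a point): Centre of the floor of pocket 1 (one white dot in front of it, left end, y = +70 mm, x = -10, z = +8 in the carrier's frame); holds jar_a. Every pocket is 42 mm wide, 22 mm deep, chamfered 2 mm at the mouth, which is 30 mm above the bench; axes as the carrier's.
- pocket_2 (a point): Centre of the floor of pocket 2 (two white dots, middle, y = 0). Empty at the start. 70 mm from its neighbours.
- pocket_3 (a point): Centre of the floor of pocket 3 (three white dots, right end, y = -70 mm). Empty at the start.
- jar_a: Small sample jar with a cream lid, like the others, already in pocket 1: body 38 mm in diameter to a height of 60 mm, lid 34 mm, 72 mm high in all, 55 g. Origin: centre of its underside, z up.
- jar_b: Waiting sample jar (same size), upright on the bench to the left. Origin: centre of its underside. Grip it round the body, about 50 mm up.
- jar_c: The other waiting sample jar (same size), upright on the bench to the left. Either waiting jar may go into either pocket.
- lid: Blue lid, about 0.22 kg, upright in its stand: panel 10 mm thick (x), 200 wide (y), from z = +14 to +98 mm, black rubber strip 7 mm thick on its front (-x) at z = +38 to +58, bare faces above it. Below hang two steel knuckles, 16 mm outside, 9 mm bore, at y = -47 to -15 and +15 to +47 (3 mm play each side in the gaps). Origin: on the bore axis (along y), midway; z up.
- lid_grip (a point): Grip point on the lid: middle of its width, 84 mm above the bore axis, 14 mm under the top edge. Fingers close across the 10 mm thickness (the lid's x). With the bores in line the lid touches nothing (its lower edge clears the carrier's knuckles by 6 mm), so it must be held at the right height.
- lid_bore_left (a point): Left outer end of the lid's bores, on the axis (y = +47 mm in the lid's frame).
- lid_bore_right (a point): Right outer end of the lid's bores, on the axis (y = -47 mm in the lid's frame).
- carrier_bore_left (a point): Where the lid's left bore end belongs: on the axis of the carrier's knuckles, x = +38, y = +47, z = +92 mm in the carrier's frame (axes as the carrier's). The carrier's knuckles lie at y = -72 to -50, -12 to +12 and +50 to +72; the two gaps between them are 38 mm wide and free for 10 mm below where the lid's knuckles belong.
- carrier_bore_right (a point): Where the lid's right bore end belongs: x = +38, y = -47, z = +92 mm in the carrier's frame; axes as the carrier's.
- lid_stand: Fixed stand of the lid: aluminium base 80 (x) x 190 (y) x 8 mm, two white forks (50 mm along x, 10 thick, 60 high) at y = -80 and +80 mm, each with a slot 12 mm wide and 22 deep holding the lid's lower edge; lift the lid straight up by 60 mm or more. Origin: centre of the underside, axes as the lid's.
- hinge_pin (a joint): Travel of the steel hinge pin, 6 mm thick with a black knob 15 mm wide, started in the carrier's left end knuckle and sticking out about 113 mm beyond its left end on the bore axis; 0 as started, grows as it is pushed in (m), stiff (3 N). Not to be pushed by the robot.
- dropper: White dropper bottle with an orange cap, 40 x 40 x 107 mm, standing among the waiting jars; not part of the job. Origin: centre of its underside.
- sample_bottle_2: Clear sample bottle with a blue label, 66 mm wide, 220 mm high, standing behind the carrier; not part of the job. Origin: centre of its underside.
- sample_bottle_3: Clear sample bottle like the other, standing behind the lid stand; not part of the job. Origin: centre of its underside.
Mind the look-alikes: they are no part of the job. What is shaped like the jar_b but red is not meant.

How it is judged:
On the way, in this order (a step that is already met when the one before it is completed fails the run):
1. one waiting jar stands fully down in pocket 2 and is released, pocket 3 still empty ((((horizontal distance between jar_b and pocket_2 below 0.005 m and z of jar_b in the frame of pocket_2 between -0.004 and 0.004 m and angle between jar_b's own z axis and vertical below 0.12 rad) and distance between jar_c and pocket_3 above 0.05 m and contact force between the fingers and jar_b below 0.3 N and contact force between the fingers and jar_c below 0.3 N) or ((horizontal distance between jar_c and pocket_2 below 0.005 m and z of jar_c in the frame of pocket_2 between -0.004 and 0.004 m and angle between jar_c's own z axis and vertical below 0.12 rad) and distance between jar_b and pocket_3 above 0.05 m and contact force between the fingers and jar_b below 0.3 N and contact force between the fingers and jar_c below 0.3 N))), for 0.2 s.
2. the other jar stands fully down in pocket 3 and is released ((((horizontal distance between jar_b and pocket_2 below 0.005 m and z of jar_b in the frame of pocket_2 between -0.004 and 0.004 m and angle between jar_b's own z axis and vertical below 0.12 rad) and (horizontal distance between jar_c and pocket_3 below 0.005 m and z of jar_c in the frame of pocket_3 between -0.004 and 0.004 m and angle between jar_c's own z axis and vertical below 0.12 rad)) or ((horizontal distance between jar_c and pocket_2 below 0.005 m and z of jar_c in the frame of pocket_2 between -0.004 and 0.004 m and angle between jar_c's own z axis and vertical below 0.12 rad) and (horizontal distance between jar_b and pocket_3 below 0.005 m and z of jar_b in the frame of pocket_3 between -0.004 and 0.004 m and angle between jar_b's own z axis and vertical below 0.12 rad))) and contact force between the fingers and jar_b below 0.3 N and contact force between the fingers and jar_c below 0.3 N), for 0.2 s.
3. the lid is lifted clear of its stand (z of lid in the frame of lid_stand above 0.06 m and contact force between the fingers and lid above 1 N), for 0.1 s.
At the end, for the whole second after the job is handed in: Lid held upright (within 8 degrees) and still in the gripper, strip towards the jars, both bore ends within 3 mm of the carrier's bore axis across and in height, 5 mm along it, pressing under 6 N on the carrier; jars upright on the floors of pockets 1, 2 and 3 (x of lid_bore_left in the frame of carrier_bore_left between -0.003 and 0.003 m and z of lid_bore_left in the frame of carrier_bore_left between -0.003 and 0.003 m and y of lid_bore_left in the frame of carrier_bore_left between -0.005 and 0.005 m and x of lid_bore_right in the frame of carrier_bore_right between -0.003 and 0.003 m and z of lid_bore_right in the frame of carrier_bore_right between -0.003 and 0.003 m and y of lid_bore_right in the frame of carrier_bore_right between -0.005 and 0.005 m and contact force between the fingers and lid above 2 N and contact force between lid and carrier below 6 N and angle between lid's own z axis and vertical below 0.15 rad and linear speed of lid below 0.02 m/s and angular speed of lid below 0.2 rad/s and (((horizontal distance between jar_b and pocket_2 below 0.005 m and z of jar_b in the frame of pocket_2 between -0.004 and 0.004 m and angle between jar_b's own z axis and vertical below 0.12 rad) and (horizontal distance between jar_c and pocket_3 below 0.005 m and z of jar_c in the frame of pocket_3 between -0.004 and 0.004 m and angle between jar_c's own z axis and vertical below 0.12 rad)) or ((horizontal distance between jar_c and pocket_2 below 0.005 m and z of jar_c in the frame of pocket_2 between -0.004 and 0.004 m and angle between jar_c's own z axis and vertical below 0.12 rad) and (horizontal distance between jar_b and pocket_3 below 0.005 m and z of jar_b in the frame of pocket_3 between -0.004 and 0.004 m and angle between jar_b's own z axis and vertical below 0.12 rad))) and horizontal distance between jar_a and pocket_1 below 0.005 m and z of jar_a in the frame of pocket_1 between -0.004 and 0.004 m and angle between jar_a's own z axis and vertical below 0.12 rad); the arm keeps its last pose, push and grip.
It fails at once if the hinge pin is pushed more than 8 mm (value of joint hinge_pin above 0.008 m).
It fails at once if the sample bottle 2 is moved more than 25 mm or knocked over (distance of sample_bottle_2 from where it was at the start of the episode above 0.025 m or angle between sample_bottle_2's own z axis and vertical above 0.5 rad).
It fails at once if the sample bottle 3 is moved more than 25 mm or knocked over (distance of sample_bottle_3 from where it was at the start of the episode above 0.025 m or angle between sample_bottle_3's own z axis and vertical above 0.5 rad).
It fails at once if the dropper is moved more than 25 mm or knocked over (distance of dropper from where it was at the start of the episode above 0.025 m or angle between dropper's own z axis and vertical above 0.5 rad).
It fails at once if a jar is tipped over (angle between any of jar_a, jar_b, jar_c's own z axis and vertical above 0.8 rad).
It also fails if it takes over 64 s, if anything falls off the work surface, if the arm or the gripper's body presses on something with over 40 N, if the wrist force passes 120 N, or if a joint passes its speed limit or range.

ROBOT

A 7-joint arm with a two-finger parallel gripper is mounted at the origin on a cart in front of the work surface, level with it; the furniture and walls round the work are solid. World frame = base frame: x ahead of the robot, y to its left, z up, the work surface at z = 0. Lengths are in m, angles in rad, forces in N, time in s.
With the tool pointing down it reaches from about 0.425 to 0.925 m from the base axis. Payload 6.8 kg.
Tool frame: the origin (TCP) lies on the centre line of the jaws, within the pads' length; the fingertips stand 14 mm ahead of it and the grasp point (between the pads) lies 5 mm behind it; z points along the fingers, y is the line along which they close (so a half turn about z gives the same grasp; the last joint's range is limited). The gripper opens to 85 mm and grips with 20 to 120 N. Pads are 22 mm wide; open, the fingers measure 114 mm over their backs; the gripper's body (76 mm by 85 mm) begins 54 mm behind the grasp point. The pads swing forward as they close: fully open they stand 13 mm farther back than shut.
Start: joints at [1.112, 0.477, 0.022, 1.555, -0.011, 1.109, -0.083], TCP at [0.232, -0.634, 0.206] pointing down, gripper open.
Joint ranges: [-2.96, 2.96], [-0.34, 2.1], [-1.41, 1.46], [0.24, 2.44], [-1.37, 4.51], [0.17, 1.92], [-2.96, 2.96]. Speed limits (rad/s): [2.39, 2.39, 3.14, 3.14, 3.14, 3.14, 3.14].

INTERFACE

Orientations are given as a unit quaternion [w, x, y, z].
In Python, from station import bot gives the robot as it stands. The module is installed in compiled form; this text tells all that it offers.
- The arm moves only by the tool drive_tool, never from a script. Its argument "commands" is a list of rows, each an object with "hand": the opening, from 0 (shut) to 1 (fully open); "translation": the shift along the world's x, y, z in mm, a list of three; "angular": the turn, a rotation vector about the world's x, y, z in rad, a list of three. In form: [{"hand": hand, "translation": [tx, ty, tz], "angular": [ax, ay, az]}, ...]. A call has 1 to 12 rows; each row is the pose to reach, as a shift and turn from the pose commanded when the call began; what a row does not reach only later rows make up. A row lasts 1/8 s, in which the tool goes at most 62.5 mm and 10.7 degrees, less where a joint would pass 70% of its speed; a pose out of reach is approached as far as the arm can. A call with a gripper value outside its range is refused whole. The fingers move at their own pace and stop on an object; "force" is the grip in N (left out, the last holds). Time passes only in rows, so rows that repeat a pose let the fingers close. It gives the time, the measured TCP pose, the force, the opening and the grip force at its end, in the units of the state.
- bot.get_obs(): the state, without advancing time (a new reading comes with each control period).
- bot.read_camera(name): name is "side" or "top" or "wrist"; returns the picture (400x640x3 uint8, red, green, blue); there is no depth.
- bot.camera_model(name): a dict with "fx", "fy", "cx", "cy" (pixels), "view" (4x4, takes a point from world to camera coordinates). Camera axes: x right, y up, looking along -z (the intrinsics and any distortion apply to the point x, -y, -z); pixel columns grow to the right and rows downward; lengths in m; the calibration is good to about 2 mm. The wrist camera is an equidistant fisheye: a pixel r from the principal point sees the ray r / f radians off the axis. A picture is of the moment at which its call begins: read the wrist's pose just before it. camera_model takes no time and is no camera call; for the wrist camera it gives the pose at the moment of the call.
- bot.hand_in(): hands the job in; it is judged then, once.
Trained networks look in the newest picture that a camera, given by its name, has taken for a name from the list of things; names that differ only in an ending like _2 or _b are one class to them, and where a whole thing is asked for, a point or a joint stands for the part that bears it (a point fixed in the world has none). Each returns a list of dicts, best first, with "score" (0 to 1); they miss things now and then, are a little off and sometimes report something else, mostly with a low value. They report only what shows in the picture. A call takes as long as a camera call. They do not tell look-alikes from the thing itself.
- bot.find_in(camera, query): "position" ([column, row] in pixels, amid what is visible of it).
- bot.outline_of(camera, query): "pixels" (400x640 bool, what is visible of it) and "position" ([column, row] in pixels, amid what is visible of it).
The state is a dict: "t": time; "q": joint angles; "joint_vel": joint speeds; "joint_torque": joint torques, N m; "eef_pos": TCP position; "tool_rot": TCP orientation; "contact_force": force on the tool from outside, world axes, zero at the start; "torque": the same for the moment, N m; "gripper_width": opening from 0.0 (shut) to 1.0 (fully open); "grasp_force": force on a finger pad.
Only numpy, scipy, OpenCV 4.12 (cv2) and the standard library are available. Lean on these libraries where they do the work, as an engineer would, in place of code of your own. Each camera call takes 0.05 s, during which the arm holds its last target. There are 200 camera calls.

## Working session

There is one attempt and no reset: what is moved stays moved. The work goes in short steps, Python scripts to look and compute and a tool call to move; the robot and the scene stay as the last step left them, time stands still between calls to the robot, and variables do not carry over. Pictures are saved under pics/ and viewed, at most 10 in all, crops included, and the job is handed in when it is done.

Besides the shell and the picture viewer there is one more tool, called after ">>>" by a JSON object that holds its "api" and its "payload", one argument or row to a line. drive_tool: Moves the arm, as the interface text tells. Its arguments: {"type":"object","properties":{"commands":{"type":"array","items":{"type":"object","properties":{"hand":{"type":"number"},"translation":{"type":"array","items":{"type":"number"}},"angular":{"type":"array","items":{"type":"number"}}}}},"force":{"type":"number"}},"required":["commands"]}

```bash
mkdir -p pics
cat > h.py <<'E'
import numpy as np, cv2
from station import bot
def cast(cam,px,z,m=None):
    m=m or bot.camera_model(cam); V=np.array(m["view"])
    u=(px[0]-m["cx"])/m["fx"]; v=(px[1]-m["cy"])/m["fy"]
    if cam=="wrist":
        r=np.hypot(u,v); s=np.tan(r)/r if r>1e-9 else 1; u*=s; v*=s
    d=V[:3,:3].T@np.array([u,-v,-1]); c=-V[:3,:3].T@V[:3,3]
    return c+d*(z-c[2])/d[2]
def proj(cam,P,m=None):
    m=m or bot.camera_model(cam); V=np.array(m["view"])
    p=V[:3,:3]@np.asarray(P,float)+V[:3,3]; u,v=p[0]/-p[2],-p[1]/-p[2]
    if cam=="wrist":
        r=np.hypot(u,v); s=np.arctan(r)/r; u*=s; v*=s
    return np.array([m["cx"]+m["fx"]*u,m["cy"]+m["fy"]*v])
def save(cam,name):
    im=bot.read_camera(cam); cv2.imwrite("pics/"+name,im[:,:,::-1]); return im
E
python3 - <<'E'
from h import *
np.set_printoptions(precision=4,suppress=True)
s=bot.get_obs(); print(s["eef_pos"],s["tool_rot"],s["t"])
a=save("top","t0.png"); b=save("side","s0.png")
for c in("top","side"):
    m=bot.camera_model(c); V=np.array(m["view"]); print(c,m["fx"],m["cx"],m["cy"],-V[:3,:3].T@V[:3,3], {k:v for k,v in m.items() if k not in("view",)})
    for q in("jar_b","dropper","lid","lid_stand","carrier","sample_bottle_2","hinge_pin"):
        print(c,q,[(np.round(r["position"]),round(r["score"],2)) for r in bot.find_in(c,q)])
E
```

```text
[ 0.2317 -0.6333  0.2045] [-0.0009  0.9847  0.1745 -0.0002] 0.0
top 484.6954943939963 319.0970469260289 197.91379916072626 [ 0.4039 -0.0557  1.6113] {'fx': 484.6954943939963, 'fy': 484.6954943939963, 'cx': 319.0970469260289, 'cy': 197.91379916072626}
top jar_b [(array([216., 179.]), 0.72), (array([214., 234.]), 0.56), (array([303., 194.]), 0.53), (array([217., 200.]), 0.48), (array([292., 236.]), 0.44)]
top dropper [(array([216., 232.]), 0.58)]
top lid []
top lid_stand [(array([419., 209.]), 0.77), (array([407., 150.]), 0.46)]
top carrier [(array([328., 190.]), 0.89), (array([277., 185.]), 0.47)]
top sample_bottle_2 [(array([408., 148.]), 0.75), (array([360., 145.]), 0.7)]
top hinge_pin [(array([282., 185.]), 0.51)]
side 363.7842483690477 315.6709090898746 194.81907725148523 [0.1549 0.7896 0.6581] {'fx': 363.7842483690477, 'fy': 363.7842483690477, 'cx': 315.6709090898746, 'cy': 194.81907725148523}
side jar_b [(array([338., 244.]), 0.83), (array([262., 295.]), 0.82), (array([226., 285.]), 0.73), (array([288., 268.]), 0.68), (array([305., 220.]), 0.49)]
side dropper [(array([296., 309.]), 0.74)]
side lid [(array([358., 163.]), 0.74), (array([226., 285.]), 0.51)]
side lid_stand [(array([360., 184.]), 0.6), (array([226., 283.]), 0.57)]
side carrier [(array([309., 210.]), 0.77)]
side sample_bottle_2 [(array([288., 169.]), 0.89), (array([304., 150.]), 0.82), (array([278., 215.]), 0.2)]
side hinge_pin [(array([360., 182.]), 0.72), (array([273., 217.]), 0.6)]
```

Run:
```python
import cv2,numpy as np
a=cv2.imread("pics/t0.png")[120:270,190:450]; cv2.imwrite("pics/t0c.png",cv2.resize(a,None,fx=3,fy=3,interpolation=cv2.INTER_CUBIC))
a=cv2.imread("pics/s0.png")[120:330,200:440]; cv2.imwrite("pics/s0c.png",cv2.resize(a,(686,600),interpolation=cv2.INTER_CUBIC))
```

```text
(no output)
```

View pics/t0c.png

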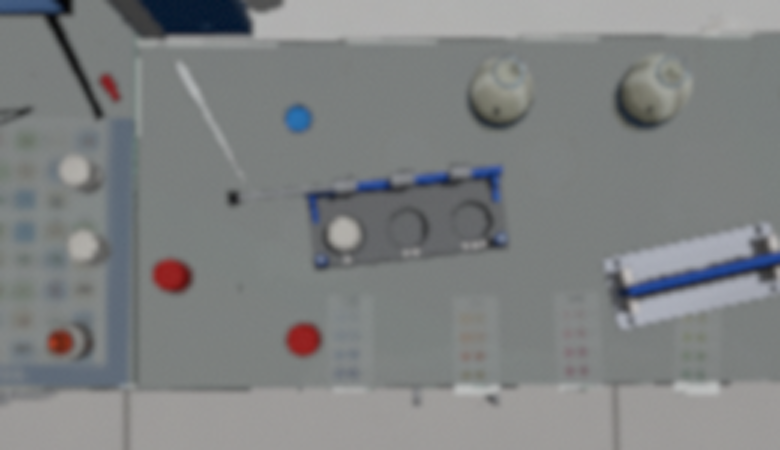

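View pics/s0c.png

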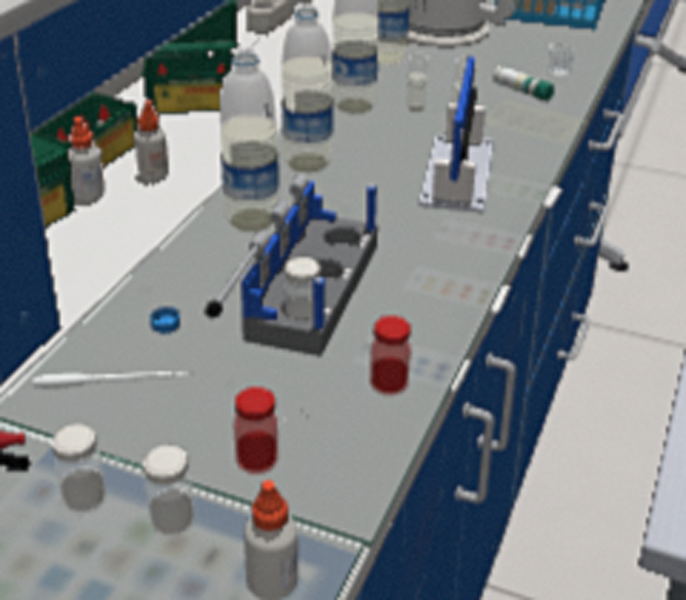

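The top view shows white-capped jars at about (215,177) and (218,202), the dropper at (213,234), and red look-alikes at (247,212) and (291,233). The pockets are at about (305,197), (326,196) and (347,194), the lid stand runs from about (397,217) to (450,207), and the pin knob is at (268,186). The side view agrees: the strip side isn't visible, and all jars stand upright.

Run:
```python
from h import *
np.set_printoptions(precision=4,suppress=True)
im=cv2.imread("pics/t0.png")
for n,p,z in[("j1",(215,176.7),.072),("j2",(217.7,201.7),.072),("dropcap",(210.5,234),.107),("red1",(247,212),.072),("red2",(291,233),.072),("ja",(305,197.3),.08),("p2",(326.2,196.3),.03),("p3",(347.3,194),.03),("knob",(268,186),.092),("lidL",(397,217),.12),("lidR",(450,207),.12),("b2",(360,145),.11),("b3",(408,148),.11)]:
    P=cast("top",p,z); print(n,P,np.hypot(*P[:2]))
# lid segmentation and cream caps
hsv=cv2.cvtColor(im,cv2.COLOR_BGR2HSV)
blue=cv2.inRange(hsv,(100,150,60),(130,255,255))
n,l,st,c=cv2.connectedComponentsWithStats(blue)
for i in range(1,n):
    if st[i,4]>15: print("blue",st[i],c[i])
m=bot.camera_model("wrist"); V=np.array(m["view"]); print(m["fx"],m["cx"],m["cy"]); print(V)
```

```text
j1 [0.5897 0.2943 0.072 ] 0.6590836508396046
j2 [0.5093 0.2856 0.072 ] 0.5839139444891739
dropcap [0.4068 0.3001 0.107 ] 0.5054924075722204
red1 [0.4751 0.192  0.072 ] 0.5124008448240518
red2 [0.4064 0.0525 0.072 ] 0.4097928592527414
ja [0.5186 0.0064 0.08  ] 0.5186684419948204
p2 [ 0.5246 -0.061   0.03  ] 0.5281481426322988
p3 [ 0.5311 -0.1301  0.03  ] 0.5468268730162729
knob [0.5552 0.1222 0.092 ] 0.5684877790517818
lidL [ 0.4508 -0.277   0.12  ] 0.5290895762536141
lidR [ 0.4791 -0.4403  0.12  ] 0.6506584912739503
b2 [ 0.6778 -0.1688  0.11  ] 0.6985258037830984
b3 [ 0.6659 -0.3183  0.11  ] 0.7380870610478938
blue [286 156   7   7  43] [288.8837 159.1163]
blue [ 596  168   44   62 1171] [613.2289 202.2741]
blue [348 176   8   6  23] [352.2174 177.6957]
blue [329 179  10   2  19] [333.7368 179.5263]
blue [310 181   9   2  17] [314.2353 181.5294]
blue [398 202  63  16 182] [429.4835 210.0714]
309.70691628693146 314.89520921759987 200.58244162620613
[[ 0.3447 -0.9387  0.0011 -0.6757]
 [ 0.9028  0.3313 -0.2743  0.0362]
 [ 0.2571  0.0955  0.9616 -0.3778]
 [ 0.      0.      0.      1.    ]]
```

>>> {"api": "drive_tool", "payload": {
  "commands": [
    {"hand":1,"translation":[25,55,50],"angular":[0,0,-0.05]},
    {"hand":1,"translation":[45,110,60],"angular":[0,0,-0.1]},
    {"hand":1,"translation":[70,165,60],"angular":[0,0,-0.15]},
    {"hand":1,"translation":[95,220,60],"angular":[0,0,-0.2]},
    {"hand":1,"translation":[120,275,60],"angular":[0,0,-0.265]},
    {"hand":1,"translation":[145,330,60],"angular":[0,0,-0.265]},
    {"hand":1,"translation":[170,385,60],"angular":[0,0,-0.265]},
    {"hand":1,"translation":[195,440,50],"angular":[0,0,-0.265]},
    {"hand":1,"translation":[210,500,40],"angular":[0,0,-0.265]},
    {"hand":1,"translation":[230,555,30],"angular":[0,0,-0.265]},
    {"hand":1,"translation":[240,575,30],"angular":[0,0,-0.265]},
    {"hand":1,"translation":[240,575,30],"angular":[0,0,-0.265]}
  ],
  "force": 30
}}

```text
t: 2.3
eef_pos: [0.4725, -0.0571, 0.2356]
tool_rot: [-0.0, 0.999, 0.045, 0.0]
contact_force: [-0.3, -0.5, -0.3]
gripper_width: 1.004
grasp_force: 0.0
```

Run:
```python
from h import *
np.set_printoptions(precision=4,suppress=True)
s=bot.get_obs(); print(s["eef_pos"],s["tool_rot"],s["t"],s["q"],np.abs(s["joint_vel"]).max())
m=bot.camera_model("wrist"); import pickle; pickle.dump(m,open("w1.pkl","wb"))
im=save("wrist","w1.png")
cv2.imwrite("pics/w1b.png",cv2.resize(im[:,:,::-1],(800,500),interpolation=cv2.INTER_CUBIC))
R=np.array(m["view"])[:3,:3]
for n,P in[("p2",(.5246,-.061,.03)),("p3",(.5311,-.13,.03)),("ja",(.5186,.0064,.08))]: print(n,proj("wrist",P,m))
```

```text
[ 0.4725 -0.0571  0.2356] [-0.0002  0.999   0.0448  0.0002] 2.3 [ 0.3247  0.1388 -0.3661  1.959   0.0566  1.0531 -1.5472] 0.051039537203114695
p2 [321.5277 129.7067]
p3 [378.4489 130.5081]
ja [258.0987 132.6315]
```

View pics/w1b.png

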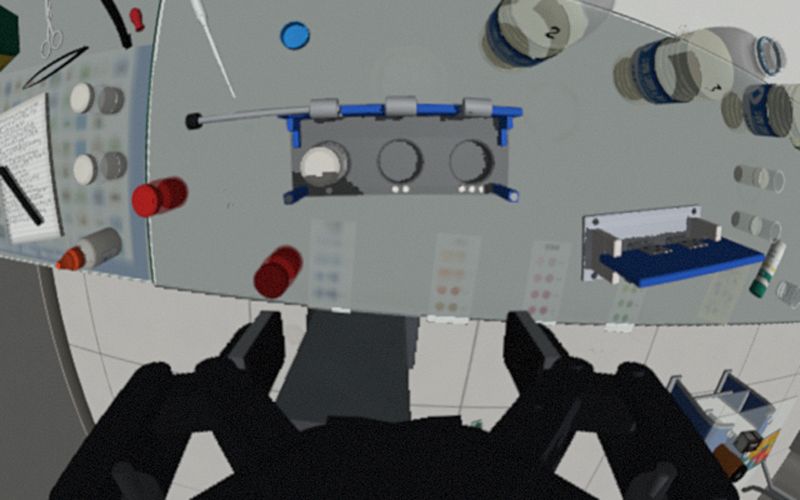

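The wrist view matches the top-camera positions. Pocket mouths 2 and 3 are at raw (320,129) and (376,129), the white-capped jars at about (66,78) and (69,134), and the lid's bare +x face points towards the camera, so its strip is on the -x side.

>>> {"api": "drive_tool", "payload": {
  "commands": [
    {"hand":1,"translation":[5,58,0],"angular":[0,0,0]},
    {"hand":1,"translation":[10,116,0],"angular":[0,0,0]},
    {"hand":1,"translation":[15,174,0],"angular":[0,0,0]},
    {"hand":1,"translation":[20,232,0],"angular":[0,0,0]},
    {"hand":1,"translation":[20,290,-15],"angular":[0,0,0]},
    {"hand":1,"translation":[20,343,-30],"angular":[0,0,0]},
    {"hand":1,"translation":[20,343,-35],"angular":[0,0,0]},
    {"hand":1,"translation":[20,343,-35],"angular":[0,0,0]}
  ]
}}

```text
t: 3.35
eef_pos: [0.4926, 0.2816, 0.1999]
tool_rot: [0.001, 0.999, 0.042, -0.0]
contact_force: [-0.5, -0.6, -0.6]
gripper_width: 1.0
grasp_force: 0.0
```

```bash
cat >> h.py <<'E'
def caps(im,m,z,cam="wrist",lo=150):
    h=cv2.cvtColor(im,cv2.COLOR_RGB2HSV); k=cv2.inRange(h,(0,0,lo),(40,70,255))
    out=[]
    n,l,st,c=cv2.connectedComponentsWithStats(k)
    for i in range(1,n):
        if 60<st[i,4]<6000: out.append((c[i],st[i],cast(cam,c[i],z,m)))
    return out
E
python3 - <<'E'
from h import *
np.set_printoptions(precision=4,suppress=True)
s=bot.get_obs(); print(s["eef_pos"],s["tool_rot"],s["t"],np.abs(s["joint_vel"]).max())
m=bot.camera_model("wrist")
im=save("wrist","w2.png"); cv2.imwrite("pics/w2b.png",im[:,:,::-1])
for q in("jar_b","dropper"):
  for r in bot.outline_of("wrist",q):
    k=np.argwhere(r["pixels"]); print(q,round(r["score"],2),np.round(r["position"]),k.min(0)[::-1],k.max(0)[::-1],len(k))
g=cv2.cvtColor(im,cv2.COLOR_RGB2GRAY)
for n,P in(("j2",(.5093,.2856,.072)),("j1",(.5897,.2943,.072))): print(n,proj("wrist",P,m))
for a in caps(im,m,.072): print(a)
E
```

```text
[0.4926 0.2816 0.1999] [ 0.001   0.9991  0.0417 -0.0004] 3.35 0.019507010484761198
jar_b 0.95 [305.  88.] [289  68] [325 107] 1128
jar_b 0.76 [390. 201.] [366 177] [409 222] 1386
jar_b 0.75 [529. 180.] [509 164] [553 201] 1194
jar_b 0.68 [310. 164.] [291 144] [326 185] 1178
jar_b 0.59 [477. 258.] [456 237] [500 283] 1303
dropper 0.63 [284. 252.] [266 223] [301 279] 1530
j2 [311.3127 168.9857]
j1 [309.1994  85.1239]
(array([578.9301,  27.1157]), array([ 480,    0,  160,   80, 3033], dtype=int32), array([ 0.734, -0.035,  0.072]))
(array([145.6541,  81.0389]), array([ 99,  67,  92,  31, 772], dtype=int32), array([0.5917, 0.4654, 0.072 ]))
(array([306.6341,  85.3396]), array([289,  69,  35,  34, 910], dtype=int32), array([0.5893, 0.2967, 0.072 ]))
(array([172.5588,  84.7647]), array([153,  80,  39,  11, 102], dtype=int32), array([0.5866, 0.4324, 0.072 ]))
(array([150.2937,  96.2416]), array([107,  86,  85,  22, 269], dtype=int32), array([0.5754, 0.4585, 0.072 ]))
(array([126.322 ,  95.0169]), array([100,  88,  52,  15, 118], dtype=int32), array([0.5778, 0.49  , 0.072 ]))
(array([168.4261
[... 4050 characters left out ...]
[ 0.3657, -0.1182,  0.072 ]))
(array([570.7745, 328.6863]), array([559, 318,  24,  24, 102], dtype=int32), array([ 0.2859, -0.1796,  0.072 ]))
(array([244.5634, 331.4648]), array([221, 322,  51,  22, 568], dtype=int32), array([0.3023, 0.3521, 0.072 ]))
(array([306.3569, 332.6059]), array([274, 328,  64,  10, 269], dtype=int32), array([0.3103, 0.2757, 0.072 ]))
(array([159.1618, 373.5713]), array([ 133,  346,   53,   54, 1570], dtype=int32), array([0.1817, 0.495 , 0.072 ]))
(array([631.1441, 382.2712]), array([621, 376,  19,  15, 118], dtype=int32), array([-0.0291, -0.7578,  0.072 ]))
(array([613.741 , 394.3986]), array([590, 386,  50,  14, 444], dtype=int32), array([-0.048, -0.662,  0.072]))
```

View pics/w2b.png

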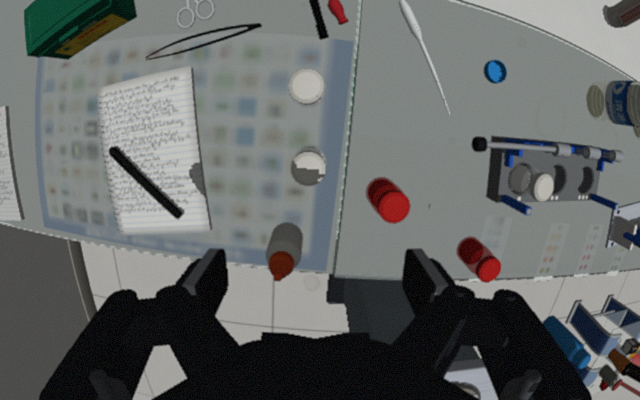

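The jars are straight ahead, with caps at (307,85) and (309,168). The dropper is at (284,252) and the red look-alikes at (390,201) and (477,258). I'll grip the near jar first.

>>> {"api": "drive_tool", "payload": {
  "commands": [
    {"hand":1,"translation":[17,5,-40],"angular":[0,0,0]},
    {"hand":1,"translation":[17,5,-90],"angular":[0,0,0]},
    {"hand":1,"translation":[17,5,-130],"angular":[0,0,0]},
    {"hand":1,"translation":[17,5,-155],"angular":[0,0,0]},
    {"hand":1,"translation":[17,5,-155],"angular":[0,0,0]},
    {"hand":0.3,"translation":[17,5,-155],"angular":[0,0,0]},
    {"hand":0.3,"translation":[17,5,-155],"angular":[0,0,0]},
    {"hand":0.3,"translation":[17,5,-155],"angular":[0,0,0]},
    {"hand":0.3,"translation":[17,5,-155],"angular":[0,0,0]},
    {"hand":0.3,"translation":[17,5,-155],"angular":[0,0,0]}
  ],
  "force": 30
}}

```text
t: 4.75
eef_pos: [0.5093, 0.2894, 0.046]
tool_rot: [-0.0, 0.999, 0.043, 0.0]
contact_force: [-0.1, -0.2, 3.0]
gripper_width: 0.3
grasp_force: 1.3
```

Run:
```python
from h import *
s=bot.get_obs(); print(s["gripper_width"],s["grasp_force"],s["eef_pos"])
im=save("wrist","w3.png"); cv2.imwrite("pics/w3b.png",cv2.resize(im[100:400,160:480,::-1],(640,600)))
```

```text
0.30037421722726776 1.317060081019008 [0.50927016 0.28942251 0.04595233]
```

View pics/w3b.png

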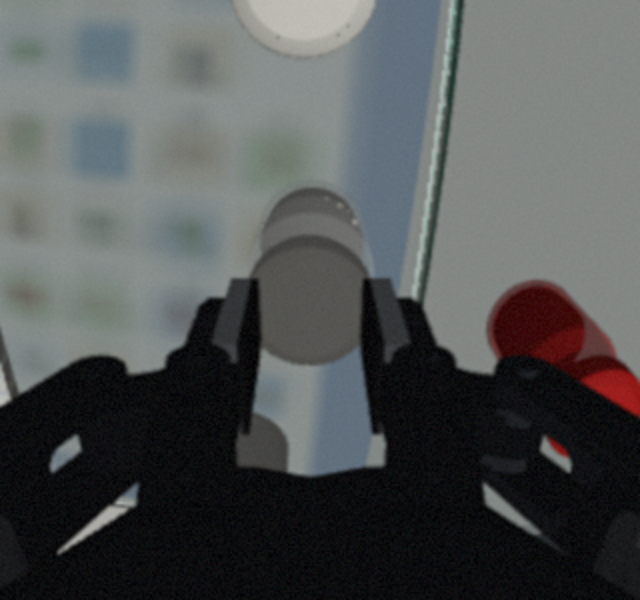

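The near jar stands between the pads, which only just touch it, with its cap centred at raw (315,250). The opening scale isn't linear, so I'll close fully to grip and measure the pockets meanwhile.

>>> {"api": "drive_tool", "payload": {
  "commands": [
    {"hand":0,"translation":[0,0,0],"angular":[0,0,0]},
    {"hand":0,"translation":[0,0,0],"angular":[0,0,0]}
  ],
  "force": 40
}}

```text
t: 5.05
eef_pos: [0.5111, 0.2891, 0.0478]
tool_rot: [-0.0, 0.999, 0.042, 0.002]
contact_force: [-0.1, -4.6, 17.9]
gripper_width: 0.001
grasp_force: 8.8
```

Run:
```python
from h import *
import pickle
np.set_printoptions(precision=4,suppress=True)
s=bot.get_obs(); print(s["gripper_width"],s["grasp_force"],s["eef_pos"])
print("cap",cast("wrist",(315,250),.072), "grasp x of cap ends", cast("wrist",(315,217.5),.072),cast("wrist",(315,282),.072))
m=pickle.load(open("w1.pkl","rb")); im=cv2.imread("pics/w1.png")
# upsampled crop of carrier
c=im[70:170,150:430]; cv2.imwrite("pics/w1c.png",cv2.resize(c,None,fx=2.85,fy=2.85,interpolation=cv2.INTER_CUBIC))
hsv=cv2.cvtColor(im,cv2.COLOR_BGR2HSV)
k=cv2.inRange(hsv,(0,0,190),(180,60,255)); k[:140]=0;k[160:]=0;k[:,:300]=0;k[:,400:]=0
g=cv2.cvtColor(im,cv2.COLOR_BGR2GRAY)
n,l,st,ce=cv2.connectedComponentsWithStats(k)
for i in range(1,n): print("dot",st[i],ce[i],cast("wrist",ce[i],.03,m))
```

```text
0.0007999214424312819 8.833301500417292 [0.5111 0.2891 0.0478]
cap [0.5134 0.2888 0.072 ] grasp x of cap ends [0.5309 0.2903 0.072 ] [0.4943 0.2872 0.072 ]
dot [323 149   4   4  11] [324.1818 150.8182] [ 0.4993 -0.0666  0.03  ]
dot [368 149   4   4  12] [369.25   150.6667] [ 0.5051 -0.1215  0.03  ]
dot [376 149   3   4  11] [377.0909 150.6364] [ 0.5063 -0.1313  0.03  ]
dot [314 150   4   3  11] [315.6364 150.9091] [ 0.4983 -0.0563  0.03  ]
dot [384 150   2   3   6] [384.5 151. ] [ 0.5069 -0.1407  0.03  ]
```

View pics/w1c.png

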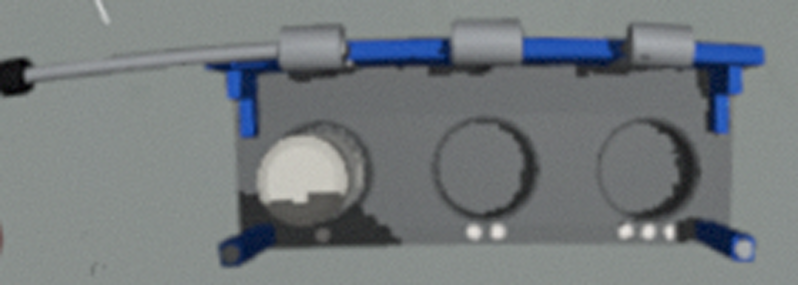

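Run:
```python
from h import *
im=save("wrist","w4.png"); a=im[100:400,160:480,::-1]; b=save("side","s4.png")[230:340,190:330,::-1]
cv2.imwrite("pics/w4b.png",np.hstack([cv2.resize(a,(400,375)),cv2.resize(b,(400,375))]))
```

```text
(no output)
```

View pics/w4b.png

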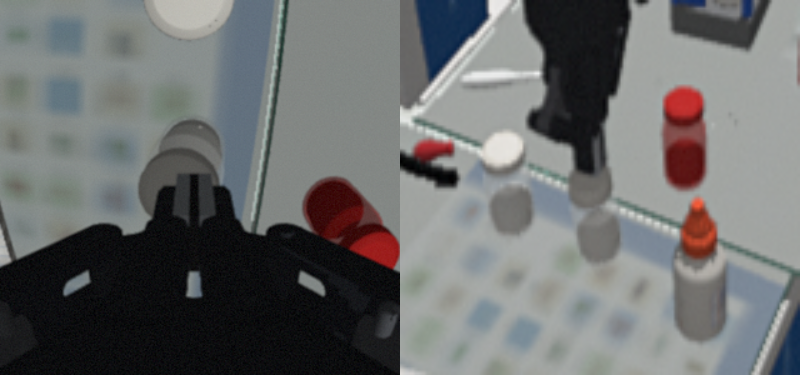

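Run:
```python
from h import *
np.set_printoptions(precision=4,suppress=True)
for z in(.072,.06,.05,.04,.034,.02):
    print(z,"side j1",cast("side",(226.2,272.9),z)[:2],"j2",cast("side",(257.7,281.7),z)[:2],"top j1",cast("top",(215,176.7),z)[:2],"j2",cast("top",(217.7,201.7),z)[:2])
print("carrier check jar_a cap side", cast("side",(200+302/2.858,120+268/2.858),.08))
print("red check side", cast("side",(200+391/2.858,120+331/2.858),.072),cast("side",(200+255/2.858,120+402/2.858),.072))
```

```text
0.072 side j1 [0.5855 0.299 ] j2 [0.5048 0.2944] top j1 [0.5897 0.2943] j2 [0.5093 0.2856]
0.06 side j1 [0.5943 0.2889] j2 [0.512  0.2843] top j1 [0.5912 0.2971] j2 [0.5101 0.2882]
0.05 side j1 [0.6017 0.2806] j2 [0.518  0.2758] top j1 [0.5924 0.2993] j2 [0.5108 0.2904]
0.04 side j1 [0.609  0.2722] j2 [0.5239 0.2674] top j1 [0.5936 0.3016] j2 [0.5115 0.2927]
0.034 side j1 [0.6134 0.2672] j2 [0.5275 0.2623] top j1 [0.5943 0.303 ] j2 [0.5119 0.294 ]
0.02 side j1 [0.6237 0.2555] j2 [0.5359 0.2505] top j1 [0.596  0.3062] j2 [0.5129 0.2971]
carrier check jar_a cap side [0.5137 0.0176 0.08  ]
red check side [0.4012 0.0677 0.072 ] [0.4719 0.2041 0.072 ]
```

Run:
```python
from h import *
np.set_printoptions(precision=4,suppress=True)
for z in(.034,.048,.072,.08): print(z,proj("side",(.511,.289,z)),proj("top",(.511,.289,z)))
m=bot.camera_model("wrist");V=np.array(m["view"]);print(-V[:3,:3].T@V[:3,3],bot.get_obs()["eef_pos"])
a=cv2.imread("pics/s4.png")[250:310,225:295]; cv2.imwrite("pics/s4c.png",cv2.resize(a,(700,600),interpolation=cv2.INTER_CUBIC))
```

```text
0.034 [257.8894 291.4613] [219.2204 201.9599]
0.048 [257.4121 287.054 ] [218.279  201.6813]
0.072 [256.5743 279.3166] [216.6255 201.192 ]
0.08 [256.2893 276.6848] [216.0629 201.0255]
[0.5799 0.2945 0.2164] [0.511  0.2888 0.0477]
```

View pics/s4c.png

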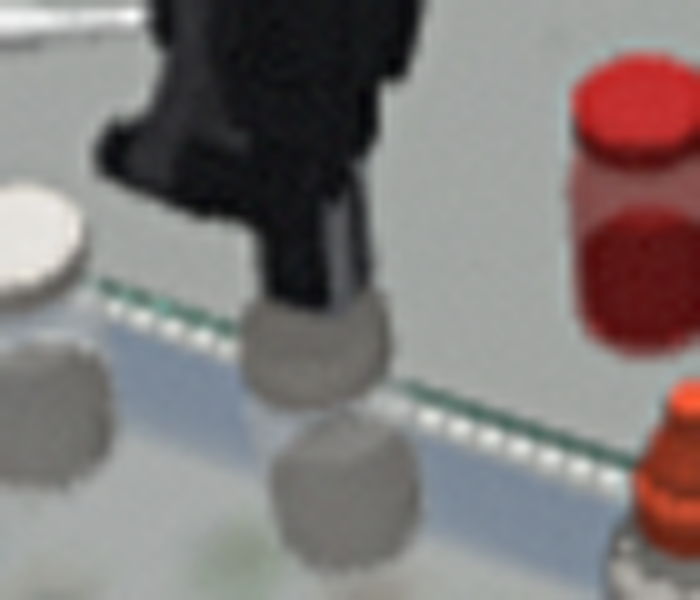

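Run:
```python
from h import *
np.set_printoptions(precision=4,suppress=True)
m=bot.camera_model("wrist"); e=bot.get_obs()["eef_pos"]
for dz in(-.014,0,.01,.02,.03,.06): print(dz,proj("wrist",e+[0,0,dz],m))
for c in("wrist","side"):
  if c=="side": bot.read_camera(c)
  else: bot.read_camera(c)
  for r in bot.outline_of(c,"jar_b"):
    k=np.argwhere(r["pixels"]); print(c,round(r["score"],2),np.round(r["position"]),k.min(0)[::-1],k.max(0)[::-1],len(k))
im=cv2.imread("pics/w4.png")[225:330:5,300:332:2].mean(2).astype(int); print(im)
```

```text
-0.014 [314.105 227.723]
0 [314.0825 236.1406]
0.01 [314.0647 242.9257]
0.02 [314.0451 250.4697]
0.03 [314.0236 258.8969]
0.06 [313.9447 291.1381]
wrist 0.95 [305. 226.] [269 191] [339 273] 3175
wrist 0.83 [440. 278.] [402 241] [479 312] 3214
wrist 0.58 [308.  96.] [274  61] [346 132] 4141
wrist 0.56 [618. 240.] [591 215] [639 271] 1906
side 0.93 [225. 284.] [219 268] [236 299] 444
side 0.88 [259. 293.] [248 279] [266 307] 448
side 0.72 [339. 241.] [329 230] [343 257] 350
side 0.65 [291. 268.] [282 255] [296 284] 397
side 0.47 [305. 220.] [299 210] [311 230] 181
[[ 83  81  83  81  78  78  70  68  71  65  66  71  99 114 115 117]
 [ 83  84  87  83  86  85  82  83  86  82  80  72  69  64  81 112]
 [ 84  85  85  84  85  87  86  86  86  85  84  84  81  79  71  66]
 [ 80  59  52  57  51  55  19  12  14  35  54  52  53  57  59  75]
 [ 81  53  52  52  54  51  23   3   0  22  57  56  52  52  55  83]
 [ 34  55  56  48  51  52  24  10   1  24  53  54  52  50  60  30]
 [ 43  52  52  51  53  53  17   4  16  28  54  59  54  50  55  37]
 [ 50  53  49  52  50  49  11   7  12  19  46  55  53  53  50 
[... 176 characters left out ...]
  16  60  54  28  12   1  12]
 [  1  11  18   9  14  36  21   5  18  14  36   9  13  13  11  15]
 [ 13  15   3  13  11  23  18  17  11  15  12  14  13   7  11   9]
 [  9  16   2  12   8  11  18  15  18  10   8  11   7   3  11   8]
 [ 16  16  14  14  15   5  20  13   9   8  10   4  15  13   7  10]
 [ 20  13  11  13   9  11  18   9  14  11   7  12  12  10  12  16]
 [  9  19  10   6   3  15   6   6  23  12   9   7   8   6  15   7]
 [ 16  21  11  10  14  17  13  14  15  11   3  16  11   7  20   0]
 [ 13   8  14  18  19  17  18   5  12  16  11  13  10  15   0  13]
 [ 12   1  11  17  15  59 135 134 126 111  33  16  18  17  12   1]
 [  2   8  13   4  17  98 139 127 122 119  65  12  17  11   5  17]]
```

Run:
```python
from h import *
import pickle
np.set_printoptions(precision=1,suppress=True)
m=bot.camera_model("wrist"); e=bot.get_obs()["eef_pos"]
print("shut, front/back face x, rows by dz")
for dx in(.011,0,-.011): print(dx,[proj("wrist",e+[dx,0,dz],m)[1] for dz in(-.014,0,.01,.02,.03,.04)])
m=pickle.load(open("w1.pkl","rb")); e=np.array([.4725,-.0571,.2356])
print("open: inner(42.5) and outer(57)")
for dx in(.011,-.011):
  for dy in(.0425,.057): print(dx,dy,[proj("wrist",e+[dx,dy,dz],m) for dz in(-.014,0,.01,.02,.03)])
im=cv2.imread("pics/w1.png");
```

```text
shut, front/back face x, rows by dz
0.011 [np.float64(211.14590536907536), np.float64(218.51786293876899), np.float64(224.49123186141108), np.float64(231.16739997467644), np.float64(238.67069350180992), np.float64(247.15428004432894)]
0 [np.float64(227.71828533087583), np.float64(236.13653301495728), np.float64(242.92212964305213), np.float64(250.46678275817143), np.float64(258.8947454463743), np.float64(268.3558072686356)]
-0.011 [np.float64(243.64608233333266), np.float64(252.97076257575296), np.float64(260.4449886002909), np.float64(268.7096505553911), np.float64(277.8832681145491), np.float64(288.10542751512594)]
open: inner(42.5) and outer(57)
0.011 0.0425 [array([247.9, 205. ]), array([243. , 211.9]), array([239. , 217.5]), array([234.7, 223.7]), array([229.9, 230.7])]
0.011 0.057 [array([225.7, 203. ]), array([219.3, 209.7]), array([214.2, 215. ]), array([208.6, 221. ]), array([202.4, 227.7])]
-0.011 0.0425 [array([247.2, 237.4]), array([242.5, 246.2]), array([238.9, 253.3]), array([234.9, 261.1]), array([230.4, 269.7])]
-0.011 0.057 [array([225.7, 235.1]), array([219.8, 243.7]), array([215.1, 250.5]), array([209.9, 258. ]), array([204.3, 266.3])]
```

Numbers from the pictures show the closed fingertips resting on the cap (z ≈ 0.072) while the TCP reads 0.048. The visible tips therefore sit about 38 mm farther back than stated. I'll lift off, open and re-measure the jar.

>>> {"api": "drive_tool", "payload": {
  "commands": [
    {"hand":0,"translation":[0,0,20],"angular":[0,0,0]},
    {"hand":0,"translation":[0,0,60],"angular":[0,0,0]},
    {"hand":1,"translation":[0,0,100],"angular":[0,0,0]},
    {"hand":1,"translation":[0,0,100],"angular":[0,0,0]},
    {"hand":1,"translation":[0,0,100],"angular":[0,0,0]},
    {"hand":1,"translation":[0,0,100],"angular":[0,0,0]}
  ]
}}

```text
t: 6.1
eef_pos: [0.5082, 0.2885, 0.1443]
tool_rot: [0.001, 0.999, 0.043, -0.001]
contact_force: [0.7, -0.0, 0.5]
gripper_width: 0.847
grasp_force: 0.0
```

```bash
cat >> h.py <<'E'
def jars(cam="wrist"):
    m=bot.camera_model(cam); im=bot.read_camera(cam)
    print("eef",bot.get_obs()["eef_pos"].round(4),bot.get_obs()["contact_force"].round(1))
    for r in bot.outline_of(cam,"jar_b"):
        k=np.argwhere(r["pixels"]); print(round(r["score"],2),np.round(r["position"]),k.min(0)[::-1],k.max(0)[::-1],len(k),cast(cam,r["position"],.055,m).round(4))
    return im,m
E
python3 - <<'E'
from h import *
im,m=jars(); cv2.imwrite("pics/w5.png",im[:,:,::-1])
# circle fit of cap via Hough
g=cv2.cvtColor(im,cv2.COLOR_RGB2GRAY)[60:260,230:390]
c=cv2.HoughCircles(cv2.resize(g,None,fx=3,fy=3,interpolation=cv2.INTER_CUBIC),cv2.HOUGH_GRADIENT,1.5,60,param1=80,param2=25,minRadius=45,maxRadius=75)
for x,y,r in c[0][:5]: p=(x/3+230-.33,y/3+60-.33); print(p,r/3,cast("wrist",p,.072,m))
E
```

```text
eef [0.5082 0.2886 0.1443] [-0.4 -0.4 -0. ]
0.97 [405. 229.] [379 202] [431 256] 1834 [0.4845 0.2029 0.055 ]
0.75 [497. 280.] [474 265] [523 308] 938 [0.4304 0.0794 0.055 ]
0.65 [560. 206.] [535 187] [584 230] 1451 [0.521  0.0149 0.055 ]
0.63 [310.  99.] [290  78] [333 122] 1559 [0.5904 0.2992 0.055 ]
0.55 [314. 191.] [293 165] [334 219] 1788 [0.5127 0.2894 0.055 ]
(np.float32(312.42), np.float32(197.92)) 20.1 [0.51119536 0.29014655 0.072     ]
(np.float32(311.92), np.float32(98.92)) 21.4 [0.58942975 0.29725661 0.072     ]
(np.float32(350.92), np.float32(82.42)) 20.85 [0.6052802  0.26867808 0.072     ]
```

>>> {"api": "drive_tool", "payload": {
  "commands": [
    {"hand":1,"translation":[3,1,-50],"angular":[0,0,0]},
    {"hand":1,"translation":[3,1,-90],"angular":[0,0,0]},
    {"hand":1,"translation":[3,1,-110],"angular":[0,0,0]},
    {"hand":1,"translation":[3,1,-118],"angular":[0,0,0]},
    {"hand":1,"translation":[3,1,-125],"angular":[0,0,0]}
  ]
}}

```text
t: 6.82
eef_pos: [0.5127, 0.2908, 0.0211]
tool_rot: [-0.0, 0.999, 0.043, 0.001]
contact_force: [0.1, -0.3, 0.8]
gripper_width: 0.998
grasp_force: 0.0
```

>>> {"api": "drive_tool", "payload": {
  "commands": [
    {"hand":1,"translation":[0,0,-5],"angular":[0,0,0]},
    {"hand":1,"translation":[0,0,-10],"angular":[0,0,0]},
    {"hand":1,"translation":[0,0,-13],"angular":[0,0,0]}
  ]
}}

```text
t: 7.2
eef_pos: [0.5122, 0.2902, 0.0076]
tool_rot: [-0.0, 0.999, 0.043, 0.0]
contact_force: [-0.6, -0.6, 0.4]
gripper_width: 0.999
grasp_force: 0.0
```

>>> {"api": "drive_tool", "payload": {
  "commands": [
    {"hand":0,"translation":[0,0,0],"angular":[0,0,0]},
    {"hand":0,"translation":[0,0,0],"angular":[0,0,0]},
    {"hand":0,"translation":[0,0,0],"angular":[0,0,0]},
    {"hand":0,"translation":[0,0,0],"angular":[0,0,0]},
    {"hand":0,"translation":[0,0,0],"angular":[0,0,0]}
  ],
  "force": 30
}}

```text
t: 7.82
eef_pos: [0.5122, 0.2902, 0.008]
tool_rot: [-0.0, 0.999, 0.043, 0.0]
contact_force: [-2.0, -1.7, 6.1]
gripper_width: 0.416
grasp_force: 30.0
```

Run:
```python
from h import *
import pickle
np.set_printoptions(precision=4,suppress=True)
m=pickle.load(open("w1.pkl","rb")); im=cv2.imread("pics/w1.png"); g=cv2.cvtColor(im,cv2.COLOR_BGR2GRAY)[100:155,290:410]
c=cv2.HoughCircles(cv2.resize(g,None,fx=4,fy=4,interpolation=cv2.INTER_CUBIC),cv2.HOUGH_GRADIENT,1,120,param1=60,param2=15,minRadius=55,maxRadius=85)
for x,y,r in c[0][:4]: p=(x/4+290-.37,y/4+100-.37); print(p,r/4,cast("wrist",p,.03,m))
# crop-estimated: pocket circles in w1c (scale 2.85, offset 150,70)
for n,p in(("p2",(484.5,166.5)),("p3",(646,167))):
    q=(p[0]/2.85+150-.3,p[1]/2.85+70-.3); print(n,q,cast("wrist",q,.03,m))
# knuckle centres z~.1 (top), centre of visible
for n,p in(("kL",(312,44)),("kM",(486,40)),("kR",(661,41))):
    q=(p[0]/2.85+150-.3,p[1]/2.85+70-.3); print(n,q,cast("wrist",q,.096,m))
for n,p in(("postL",(231,254)),("postR",(744,249))):
    q=(p[0]/2.85+150-.3,p[1]/2.85+70-.3); print(n,q,cast("wrist",q,.086,m))
```

```text
(np.float32(320.755), np.float32(128.505)) 17.425 [ 0.526  -0.0599  0.03  ]
(np.float32(377.005), np.float32(129.005)) 18.45 [ 0.5327 -0.128   0.03  ]
p2 (319.7, 128.12105263157895) [ 0.5263 -0.0586  0.03  ]
p3 (376.3666666666666, 128.29649122807015) [ 0.5335 -0.1271  0.03  ]
kL (259.1736842105263, 85.13859649122807) [0.5675 0.0061 0.096 ]
kM (320.22631578947363, 83.73508771929825) [ 0.5732 -0.0538  0.096 ]
kR (381.6298245614035, 84.0859649122807) [ 0.5801 -0.1143  0.096 ]
postL (230.75263157894736, 158.82280701754385) [0.4895 0.0333 0.086 ]
postR (410.75263157894733, 157.06842105263155) [ 0.5091 -0.1571  0.086 ]
```

>>> {"api": "drive_tool", "payload": {
  "commands": [
    {"hand":0,"translation":[0,0,20],"angular":[0,0,0]},
    {"hand":0,"translation":[0,0,60],"angular":[0,0,0]},
    {"hand":0,"translation":[0,0,110],"angular":[0,0,0]},
    {"hand":0,"translation":[0,0,130],"angular":[0,0,0]}
  ]
}}

```text
t: 8.32
eef_pos: [0.5132, 0.2914, 0.1414]
tool_rot: [-0.001, 0.999, 0.043, 0.002]
contact_force: [-0.3, 0.1, -0.0]
gripper_width: 0.416
grasp_force: 30.2
```

>>> {"api": "drive_tool", "payload": {
  "commands": [
    {"hand":0,"translation":[2,-55,0],"angular":[0,0,0.017]},
    {"hand":0,"translation":[4,-115,0],"angular":[0,0,0.017]},
    {"hand":0,"translation":[6,-175,0],"angular":[0,0,0.017]},
    {"hand":0,"translation":[8,-235,0],"angular":[0,0,0.017]},
    {"hand":0,"translation":[10,-295,0],"angular":[0,0,0.017]},
    {"hand":0,"translation":[12,-335,-10],"angular":[0,0,0.017]},
    {"hand":0,"translation":[12,-351,-20],"angular":[0,0,0.017]},
    {"hand":0,"translation":[12,-351,-20],"angular":[0,0,0.017]},
    {"hand":0,"translation":[12,-351,-20],"angular":[0,0,0.017]}
  ]
}}

```text
t: 9.45
eef_pos: [0.5241, -0.0585, 0.1177]
tool_rot: [-0.001, 0.999, 0.053, 0.0]
contact_force: [1.0, -0.2, -0.5]
gripper_width: 0.413
grasp_force: 30.2
```

```bash
cat >> h.py <<'E'
def hough(im,box,rmin,rmax,z,m,p2=18,s=4,n=3):
    x0,x1,y0,y1=box; g=cv2.cvtColor(im,cv2.COLOR_RGB2GRAY)[y0:y1,x0:x1]
    c=cv2.HoughCircles(cv2.resize(g,None,fx=s,fy=s,interpolation=cv2.INTER_CUBIC),cv2.HOUGH_GRADIENT,1.5,20*s,param1=70,param2=p2,minRadius=int(rmin*s),maxRadius=int(rmax*s))
    if c is not None:
        for x,y,r in c[0][:n]:
            p=(x/s+x0-.37,y/s+y0-.37); print(np.round(p,1),round(float(r)/s,1),cast("wrist",p,z,m).round(4))
E
python3 - <<'E'
from h import *
im,m=jars(); cv2.imwrite("pics/w6.png",im[:,:,::-1]); e=bot.get_obs()["eef_pos"]
print("cap in hand"); hough(im,(260,370,200,310),28,40,e[2]+.064,m)
print("pockets");hough(im,(290,440,60,230),18,34,.03,m,n=5)
hsv=cv2.cvtColor(im,cv2.COLOR_RGB2HSV); k=cv2.inRange(hsv,(0,0,190),(180,60,255))
n,l,st,c=cv2.connectedComponentsWithStats(k)
for i in range(1,n):
    if 5<st[i,4]<60: print(c[i].round(1),st[i,4],cast("wrist",c[i],.03,m).round(4))
E
```

```text
eef [ 0.5243 -0.0585  0.1179] [-0.8  0.3 -0.3]
0.88 [228. 204.] [199 172] [258 234] 2588 [0.5182 0.0101 0.055 ]
0.88 [198. 275.] [177 267] [216 330] 433 [0.4478 0.0385 0.055 ]
0.82 [ 20. 117.] [ 0 98] [ 45 132] 1385 [0.5869 0.2644 0.055 ]
0.7 [316. 273.] [273 210] [355 330] 7987 [ 0.4644 -0.066   0.055 ]
0.59 [ 74. 218.] [ 45 193] [104 243] 1969 [0.4842 0.1796 0.055 ]
cap in hand
[319.8 245.9] 36.1 [ 0.5469 -0.0584  0.1819]
[314.6 266.9] 37.7 [ 0.5379 -0.0574  0.1819]
[317.2 293.2] 38.5 [ 0.5262 -0.0597  0.1819]
pockets
[392.6 193.7] 23.7 [ 0.5344 -0.126   0.03  ]
[314.9 153.9] 21.1 [ 0.561  -0.0551  0.03  ]
[415.1 159.2] 23.2 [ 0.5671 -0.1412  0.03  ]
[396.3 167.8] 33.0 [ 0.5574 -0.1256  0.03  ]
[358.8 162.6] 28.8 [ 0.5579 -0.0925  0.03  ]
[632.3  21.8] 18 [ 0.8083 -0.448   0.03  ]
[534.6  26.6] 16 [ 0.7217 -0.2559  0.03  ]
[603.3  62. ] 10 [ 0.7222 -0.3731  0.03  ]
[  0.8 116.5] 58 [0.5885 0.3476 0.03  ]
[ 66. 113.] 17 [0.5875 0.2085 0.03  ]
[ 66. 132.] 19 [0.5674 0.2082 0.03  ]
[ 66.4 146.8] 13 [0.5516 0.2081 0.03  ]
[ 67.  160.5] 14 [0.5369 0.2079 0.03  ]
[ 68.  176.5] 18 [0.5193 0.2079 0.03  ]
[ 69.1 189.8] 9 [0.5045 0.208  0.03  ]
[  0.7 228.9] 29 [0.4311 0.3829 0.03  ]
[381.8 224.9] 25 [ 0.5048 -0.1213  0.03  ]
[392.5 225. ] 26 [ 0.5057 -0.1313  0.03  ]
[402.7 224.8] 19 [ 0.5067 -0.1408  0.03  ]
[618.5 252.2] 34 [ 0.4908 -0.5007  0.03  ]
[565.7 264.5] 21 [ 0.4724 -0.3756  0.03  ]
[ 82.  270.8] 14 [0.4047 0.2077 0.03  ]
[496.6 293.6] 50 [ 0.4347 -0.2738  0.03  ]
[525.7 307.3] 27 [ 0.413  -0.3314  0.03  ]
[177.1 332.2] 9 [0.3479 0.0811 0.03  ]
[326.2 334.5] 11 [ 0.3758 -0.0869  0.03  ]
[565. 336.] 22 [ 0.3522 -0.4519  0.03  ]
[606.7 397.5] 39 [ 0.0926 -0.8342  0.03  ]
```

>>> {"api": "drive_tool", "payload": {
  "commands": [
    {"hand":0,"translation":[1,-1,-40],"angular":[0,0,0]},
    {"hand":0,"translation":[1,-1,-70],"angular":[0,0,0]},
    {"hand":0,"translation":[1,-1,-80],"angular":[0,0,0]},
    {"hand":0,"translation":[1,-1,-85],"angular":[0,0,0]},
    {"hand":0,"translation":[1,-1,-90],"angular":[0,0,0]}
  ]
}}

```text
t: 10.18
eef_pos: [0.5326, -0.0582, 0.0319]
tool_rot: [-0.001, 0.999, 0.053, 0.007]
contact_force: [6.7, 6.8, 22.1]
gripper_width: 0.413
grasp_force: 32.0
```

>>> {"api": "drive_tool", "payload": {
  "commands": [
    {"hand":0,"translation":[0,0,15],"angular":[0,0,0]},
    {"hand":0,"translation":[0,0,25],"angular":[0,0,0]},
    {"hand":0,"translation":[0,0,25],"angular":[0,0,0]},
    {"hand":0,"translation":[0,0,25],"angular":[0,0,0]}
  ]
}}

```text
t: 10.68
eef_pos: [0.5245, -0.0622, 0.0523]
tool_rot: [0.0, 0.999, 0.051, -0.0]
contact_force: [0.1, -0.1, -0.4]
gripper_width: 0.413
grasp_force: 29.9
```

Run:
```python
from h import *
s=bot.get_obs(); print(s["eef_pos"],s["tool_rot"].round(4),s["contact_force"].round(1),s["grasp_force"])
w=save("wrist","w7.png")[130:350,210:430,::-1]; b=save("side","s7.png")[175:265,250:340,::-1]
cv2.imwrite("pics/v7.png",np.hstack([cv2.resize(w,(400,400),interpolation=cv2.INTER_CUBIC),cv2.resize(b,(400,400),interpolation=cv2.INTER_CUBIC)]))
```

```text
[ 0.52446094 -0.0622048   0.05230812] [ 1.000e-04  9.987e-01  5.120e-02 -3.000e-04] [ 0.1 -0.1 -0.4] 29.94861358159085
```

View pics/v7.png

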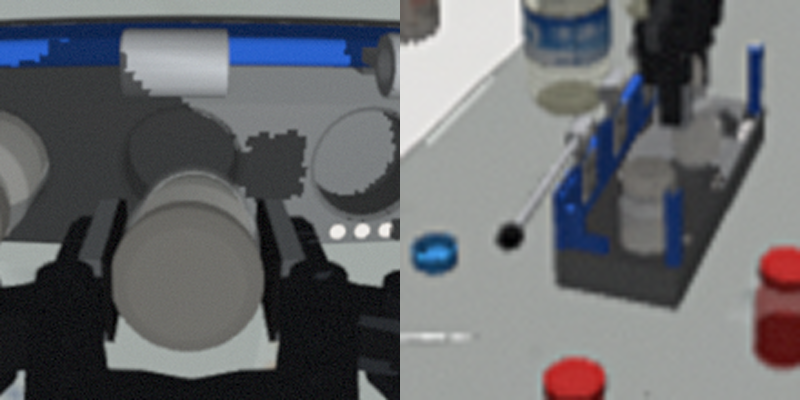

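Run:
```python
from h import *
np.set_printoptions(precision=4,suppress=True)
m=bot.camera_model("wrist"); f=400/220
R=lambda x,y:(x/f+210-.2,y/f+130-.2)
print("cap",cast("wrist",R(188,277),.1163,m),"diam",(cast("wrist",R(112,277),.1163,m)-cast("wrist",R(264,277),.1163,m))[1],"top/bot",cast("wrist",R(188,202),.1163,m)[0],cast("wrist",R(188,351),.1163,m)[0])
for z in(.03,.0443,.05,.055): print(z,"front bottom",cast("wrist",R(190,173),z,m),"widthL/R at row 200",cast("wrist",R(133,200),z,m)[1],cast("wrist",R(243,200),z,m)[1])
print("pocket2 ends",cast("wrist",R(127,150),.03,m),cast("wrist",R(238,150),.03,m),"top",cast("wrist",R(183,106),.03,m))
print("pocket3",cast("wrist",R(312,155),.03,m),cast("wrist",R(362,107),.03,m),"dots",cast("wrist",R(361,231),.03,m),cast("wrist",R(337,231),.03,m))
print("knM",cast("wrist",R(121,62),.1,m),cast("wrist",R(229,62),.1,m),"top/bot",cast("wrist",R(175,29),.096,m),cast("wrist",R(175,97),.09,m))
P=np.array([.5255,-.0592,.03]); print("p2 proj",[ (proj("wrist",P+[.021*np.cos(a),.021*np.sin(a),0],m)-[209.8,129.8])*f for a in(0,1.57,3.14,4.71)])
e=bot.get_obs()["eef_pos"]; J=np.array([e[0],e[1],.0443]); print("jarbottom proj",[ (proj("wrist",J+[.019*np.cos(a),.019*np.sin(a),0],m)-[209.8,129.8])*f for a in(0,1.57,3.14,4.71)])
```

```text
cap [ 0.5315 -0.0611  0.1163] diam 0.03245540802160067 top/bot 0.5490087829599156 0.5112607816384235
0.03 front bottom [ 0.5232 -0.0623  0.03  ] widthL/R at row 200 -0.04254548144442591 -0.08281815933398831
0.0443 front bottom [ 0.5285 -0.0618  0.0443] widthL/R at row 200 -0.043495579942823485 -0.08074283221014286
0.05 front bottom [ 0.5306 -0.0616  0.05  ] widthL/R at row 200 -0.04387429053309385 -0.07991560391602265
0.055 front bottom [ 0.5325 -0.0614  0.055 ] widthL/R at row 200 -0.04420649280526083 -0.07918996506153124
pocket2 ends [ 0.5295 -0.039   0.03  ] [ 0.5336 -0.0784  0.03  ] top [ 0.5476 -0.0573  0.03  ]
pocket3 [ 0.5344 -0.1056  0.03  ] [ 0.5541 -0.1212  0.03  ] dots [ 0.5055 -0.1309  0.03  ] [ 0.5048 -0.121   0.03  ]
knM [ 0.5731 -0.0422  0.1   ] [ 0.5754 -0.0655  0.1   ] top/bot [ 0.5809 -0.0531  0.096 ] [ 0.5642 -0.0546  0.09  ]
p2 proj [array([187.9812, 109.65  ]), array([123.9183, 160.2595]), array([176.394 , 218.8392]), array([239.8878, 171.8349])]
jarbottom proj [array([195.483 , 130.4527]), array([133.2159, 178.843 ]), array([183.8067, 234.7229]), array([245.3786, 189.8347])]
```

The last picture shows the jar gripped by its body but leaning about 0.3 rad away from me: cap at crop (188,277), base pulled back. I'll tilt the tool about the closing axis to right it.

>>> {"api": "drive_tool", "payload": {
  "commands": [
    {"hand":0,"translation":[5,2,8],"angular":[0.015,-0.15,0]},
    {"hand":0,"translation":[14,4,8],"angular":[0.03,-0.3,0]},
    {"hand":0,"translation":[14,4,8],"angular":[0.03,-0.3,0]},
    {"hand":0,"translation":[14,4,8],"angular":[0.03,-0.3,0]},
    {"hand":0,"translation":[14,4,8],"angular":[0.03,-0.3,0]}
  ]
}}

```text
t: 11.4
eef_pos: [0.5405, -0.0577, 0.0608]
tool_rot: [-0.007, 0.987, 0.051, 0.15]
contact_force: [-0.9, 0.3, -0.5]
gripper_width: 0.414
grasp_force: 30.1
```

Run:
```python
from h import *
np.set_printoptions(precision=4,suppress=True)
s=bot.get_obs(); e=s["eef_pos"]; print(e,s["tool_rot"])
m=bot.camera_model("wrist"); im=bot.read_camera("wrist"); cv2.imwrite("pics/w8.png",im[:,:,::-1])
V=np.array(m["view"]); print("cam",-V[:3,:3].T@V[:3,3])
print("cap"); hough(im,(255,375,210,340),34,48,e[2]-.01+.072,m,n=4)
r=bot.outline_of("wrist","jar_b")
for q in r: k=np.argwhere(q["pixels"]); print(np.round(q["position"]),k.min(0)[::-1],k.max(0)[::-1])
print("expected cap px",proj("wrist",(.5255,-.0592,e[2]+.062),m),"bottom front px",proj("wrist",(.5445,-.0573,e[2]-.01),m))
```

```text
[ 0.5405 -0.0577  0.0608] [-0.0073  0.9874  0.0508  0.15  ]
cam [ 0.557  -0.0561  0.2423]
cap
[312.2 281.8] 41.5 [ 0.528  -0.0583  0.1228]
[308.1 255.2] 36.2 [ 0.5384 -0.0556  0.1228]
[314.8 317.8] 47.8 [ 0.513  -0.0609  0.1228]
[326.4 266.1] 46.1 [ 0.5349 -0.0631  0.1228]
[ 37. 264.] [  3 241] [ 72 287]
[ 10. 144.] [  0 126] [ 27 164]
[205. 256.] [166 225] [244 286]
[603. 124.] [555  73] [639 162]
[326. 204.] [ 34 159] [486 305]
expected cap px [313.9    288.0734] bottom front px [314.1972 228.1827]
```

>>> {"api": "drive_tool", "payload": {
  "commands": [
    {"hand":0,"translation":[-2,-1,0],"angular":[0,0,0]},
    {"hand":0,"translation":[-2,-1,-10],"angular":[0,0,0]},
    {"hand":0,"translation":[-2,-1,-18],"angular":[0,0,0]},
    {"hand":0,"translation":[-2,-1,-23],"angular":[0,0,0]},
    {"hand":0,"translation":[-2,-1,-28],"angular":[0,0,0]}
  ]
}}

```text
t: 12.12
eef_pos: [0.5368, -0.0583, 0.032]
tool_rot: [-0.007, 0.987, 0.051, 0.15]
contact_force: [-1.3, 2.7, 1.0]
gripper_width: 0.416
grasp_force: 30.3
```

Entering the pocket with small forces, so I'll continue down.

>>> {"api": "drive_tool", "payload": {
  "commands": [
    {"hand":0,"translation":[0,0,-5],"angular":[0,0,0]},
    {"hand":0,"translation":[0,0,-9],"angular":[0,0,0]},
    {"hand":0,"translation":[0,0,-13],"angular":[0,0,0]}
  ]
}}

```text
t: 12.5
eef_pos: [0.5368, -0.0584, 0.0192]
tool_rot: [-0.007, 0.987, 0.051, 0.15]
contact_force: [-2.7, 3.7, 2.6]
gripper_width: 0.412
grasp_force: 30.5
```

>>> {"api": "drive_tool", "payload": {
  "commands": [
    {"hand":0,"translation":[0,0,-2],"angular":[0,0,0]},
    {"hand":0,"translation":[0,0,-4],"angular":[0,0,0]}
  ]
}}

```text
t: 12.75
eef_pos: [0.5396, -0.0582, 0.0177]
tool_rot: [-0.007, 0.987, 0.051, 0.153]
contact_force: [-11.5, 5.4, 34.8]
gripper_width: 0.416
grasp_force: 33.3
```

>>> {"api": "drive_tool", "payload": {
  "commands": [
    {"hand":0,"translation":[0,0,3],"angular":[0,0,0]},
    {"hand":0.65,"translation":[0,0,3],"angular":[0,0,0]},
    {"hand":0.65,"translation":[0,0,3],"angular":[0,0,0]},
    {"hand":0.65,"translation":[-2,0,15],"angular":[0,0,0]},
    {"hand":0.65,"translation":[-7,0,40],"angular":[0,0,0]},
    {"hand":0.65,"translation":[-12,0,70],"angular":[-0.015,0.15,0]},
    {"hand":0.65,"translation":[-12,0,100],"angular":[-0.03,0.3,0]},
    {"hand":0.65,"translation":[-12,0,110],"angular":[-0.03,0.3,0]},
    {"hand":0.65,"translation":[-12,0,110],"angular":[-0.03,0.3,0]}
  ]
}}

```text
t: 13.88
eef_pos: [0.5249, -0.0593, 0.1251]
tool_rot: [0.0, 0.999, 0.051, 0.001]
contact_force: [0.1, -0.6, -1.6]
gripper_width: 0.647
grasp_force: 0.0
```

Run:
```python
from h import *
im,m=jars(); cv2.imwrite("pics/w9.png",im[:,:,::-1])
e=bot.get_obs()["eef_pos"]
c=proj("wrist",(.5255,-.0592,.08),m); print("expected cap at",c)
c=c.astype(int); hough(im,(c[0]-45,c[0]+45,c[1]-45,c[1]+45),17,26,.08,m,n=4)
c=proj("wrist",(.5183,.0105,.08),m).astype(int);print("jar a exp",c); hough(im,(c[0]-40,c[0]+40,c[1]-40,c[1]+40),17,26,.08,m,n=3)
```

```text
eef [ 0.5237 -0.0594  0.1243] [ 0.6 -0.9 -0. ]
0.81 [ 20. 115.] [  0 101] [ 49 134] 1444 [0.5906 0.2732 0.055 ]
0.74 [314. 203.] [292 172] [338 232] 2294 [ 0.5248 -0.0588  0.055 ]
0.67 [197. 278.] [181 266] [213 289] 486 [0.4414 0.0419 0.055 ]
0.65 [ 79. 219.] [ 50 193] [106 242] 1840 [0.4823 0.1782 0.055 ]
0.15 [574. 286.] [509 249] [639 325] 6049 [ 0.4512 -0.3885  0.055 ]
expected cap at [314.07935094 211.68782909]
[314.9 208.6] 23.7 [ 0.5279 -0.0596  0.08  ]
jar a exp [220 211]
[224.1 209.4] 22.5 [0.5201 0.0076 0.08  ]
[238.3 192.9] 21.1 [ 0.5339 -0.003   0.08  ]
[243.9 248.4] 21.4 [ 0.4902 -0.0085  0.08  ]
```

>>> {"api": "drive_tool", "payload": {
  "commands": [
    {"hand":1,"translation":[10,55,5],"angular":[0,0,0]},
    {"hand":1,"translation":[20,115,5],"angular":[0,0,0]},
    {"hand":1,"translation":[30,175,5],"angular":[0,0,0]},
    {"hand":1,"translation":[42,235,5],"angular":[0,0,0]},
    {"hand":1,"translation":[54,295,5],"angular":[0,0,0]},
    {"hand":1,"translation":[62,340,5],"angular":[0,0,0]},
    {"hand":1,"translation":[65,356,5],"angular":[0,0,0]},
    {"hand":1,"translation":[65,356,5],"angular":[0,0,0]}
  ]
}}

```text
t: 14.98
eef_pos: [0.5888, 0.2971, 0.1291]
tool_rot: [0.001, 0.999, 0.052, -0.001]
contact_force: [-0.3, -0.1, -0.2]
gripper_width: 1.0
grasp_force: 0.0
```

Run:
```python
from h import *
im,m=jars()
c=proj("wrist",(.5893,.297,.072),m); print("expected cap at",c)
c=c.astype(int); hough(im,(c[0]-45,c[0]+45,c[1]-45,c[1]+45),17,26,.072,m,n=4)
```

```text
eef [0.5894 0.2953 0.1293] [0.5 0.5 0.2]
0.98 [550. 285.] [527 267] [572 304] 1135 [0.5161 0.0104 0.055 ]
0.95 [312. 198.] [293 168] [336 226] 2067 [0.5913 0.2988 0.055 ]
0.88 [590. 276.] [563 264] [606 295] 902 [ 0.525  -0.0692  0.055 ]
0.81 [394. 306.] [374 278] [414 338] 1564 [0.4917 0.2089 0.055 ]
0.57 [564. 250.] [498 223] [639 320] 6225 [0.561  0.0093 0.055 ]
0.56 [478. 358.] [467 346] [488 377] 229 [0.4126 0.0786 0.055 ]
expected cap at [314.25896277 206.66592384]
[313.4 204.3] 21.7 [0.5911 0.2978 0.072 ]
```

>>> {"api": "drive_tool", "payload": {
  "commands": [
    {"hand":1,"translation":[1.5,1,-40],"angular":[0,0,0]},
    {"hand":1,"translation":[1.5,1,-80],"angular":[0,0,0]},
    {"hand":1,"translation":[1.5,1,-110],"angular":[0,0,0]},
    {"hand":1,"translation":[1.5,1,-120],"angular":[0,0,0]},
    {"hand":1,"translation":[1.5,1,-120],"angular":[0,0,0]},
    {"hand":0,"translation":[1.5,1,-120],"angular":[0,0,0]},
    {"hand":0,"translation":[1.5,1,-120],"angular":[0,0,0]},
    {"hand":0,"translation":[1.5,1,-120],"angular":[0,0,0]},
    {"hand":0,"translation":[1.5,1,-120],"angular":[0,0,0]},
    {"hand":0,"translation":[1.5,1,-120],"angular":[0,0,0]}
  ],
  "force": 30
}}

```text
t: 16.32
eef_pos: [0.5921, 0.2983, 0.0117]
tool_rot: [-0.0, 0.999, 0.051, 0.001]
contact_force: [-1.6, -2.1, 5.7]
gripper_width: 0.412
grasp_force: 29.5
```

>>> {"api": "drive_tool", "payload": {
  "commands": [
    {"hand":0,"translation":[0,0,15],"angular":[0,0,0]},
    {"hand":0,"translation":[0,0,50],"angular":[0,0,0]},
    {"hand":0,"translation":[0,0,100],"angular":[0,0,0]},
    {"hand":0,"translation":[0,0,120],"angular":[0,0,0]},
    {"hand":0,"translation":[0,0,120],"angular":[0,0,0]}
  ]
}}

```text
t: 16.95
eef_pos: [0.5923, 0.2987, 0.1323]
tool_rot: [-0.001, 0.999, 0.051, 0.001]
contact_force: [0.1, 0.4, -1.8]
gripper_width: 0.413
grasp_force: 30.1
```

Run:
```python
from h import *
np.set_printoptions(precision=4,suppress=True)
s=bot.get_obs(); e=s["eef_pos"]; print(e)
m=bot.camera_model("wrist"); im=bot.read_camera("wrist"); cv2.imwrite("pics/w10.png",im[:,:,::-1])
hough(im,(255,375,200,340),32,46,e[2]+.060,m,n=4,p2=30)
print("exp cap",proj("wrist",e+[0,0,.060],m),"front bottom",proj("wrist",e+[.019,0,-.0117],m),"rear",proj("wrist",e+[-.017,0,.060],m))
c=im[180:340,255:375,::-1]; cv2.imwrite("pics/w10c.png",cv2.resize(c,(450,600),interpolation=cv2.INTER_CUBIC))
```

```text
[0.5923 0.2987 0.1323]
[314.8 288.3] 40.4 [0.5937 0.2983 0.1923]
[312.9 245.2] 34.1 [0.613  0.301  0.1923]
exp cap [313.6006 291.1896] front bottom [317.2929 199.7567] rear [309.6338 323.1093]
```

View pics/w10c.png

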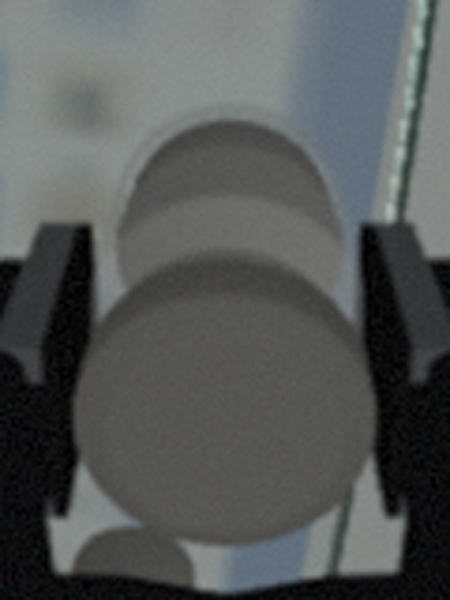

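>>> {"api": "drive_tool", "payload": {
  "commands": [
    {"hand":0,"translation":[-8,-60,5],"angular":[0,0,0]},
    {"hand":0,"translation":[-16,-120,5],"angular":[0,0,0]},
    {"hand":0,"translation":[-24,-180,5],"angular":[0,0,0]},
    {"hand":0,"translation":[-32,-240,5],"angular":[0,0,0]},
    {"hand":0,"translation":[-40,-300,5],"angular":[0,0,0]},
    {"hand":0,"translation":[-48,-360,5],"angular":[0,0,0]},
    {"hand":0,"translation":[-54,-405,5],"angular":[0.005,-0.05,0]},
    {"hand":0,"translation":[-55,-427,0],"angular":[0.01,-0.1,0]},
    {"hand":0,"translation":[-55,-427,-50],"angular":[0.01,-0.1,0]},
    {"hand":0,"translation":[-55,-427,-65],"angular":[0.01,-0.1,0]},
    {"hand":0,"translation":[-55,-427,-65],"angular":[0.01,-0.1,0]}
  ]
}}

```text
t: 18.38
eef_pos: [0.5352, -0.1279, 0.0639]
tool_rot: [-0.003, 0.997, 0.052, 0.048]
contact_force: [0.4, 0.3, -0.6]
gripper_width: 0.414
grasp_force: 30.3
```

Run:
```python
from h import *
np.set_printoptions(precision=4,suppress=True)
s=bot.get_obs(); e=s["eef_pos"]; print(e,s["tool_rot"])
m=bot.camera_model("wrist"); im=bot.read_camera("wrist"); cv2.imwrite("pics/w11.png",im[:,:,::-1])
print("cap");hough(im,(255,375,200,340),32,46,e[2]+.060,m,n=3,p2=30)
print("exp cap",proj("wrist",(.5335,-.1283,e[2]+.06),m))
P=np.array([.5335,-.1283,.03]); print("pocket3 pred",[proj("wrist",P+[.021*np.cos(a),.021*np.sin(a),0],m).round(1) for a in(-1.57,0,1.57)])
hsv=cv2.cvtColor(im,cv2.COLOR_RGB2HSV); k=cv2.inRange(hsv,(0,0,170),(180,60,255))
n,l,st,c=cv2.connectedComponentsWithStats(k)
for i in range(1,n):
    P=cast("wrist",c[i],.03,m)
    if 5<st[i,4]<90 and .48<P[0]<.55 and -.16<P[1]<.03: print(c[i].round(1),st[i,4],P.round(4))
# rough grey profile above the jar along the column (pocket far edge)
g=cv2.cvtColor(im,cv2.COLOR_RGB2GRAY); print(g[110:240:4,308:320].mean(1).astype(int))
```

```text
[ 0.5352 -0.1279  0.0639] [-0.0033  0.9975  0.0519  0.0483]
cap
[314.8 280.8] 44.5 [ 0.5345 -0.1284  0.1239]
[311.4 260.2] 40.7 [ 0.5434 -0.1262  0.1239]
exp cap [314.1934 283.0114]
pocket3 pred [array([344.5, 227.2]), array([317.8, 194.6]), array([284.5, 221.1])]
[140.5 254.8] 33 [0.4913 0.0082 0.03  ]
[150 150 150 150 150 150 150 151 151  93 116 141 158 176 166 152 131  99
 120 119 119 101  56  53  54  76  84 110 101 101 103 124 124]
```

>>> {"api": "drive_tool", "payload": {
  "commands": [
    {"hand":0,"translation":[0,0,-12],"angular":[0,0,0]},
    {"hand":0,"translation":[0,0,-20],"angular":[0,0,0]},
    {"hand":0,"translation":[0,0,-26],"angular":[0,0,0]},
    {"hand":0,"translation":[0,0,-30],"angular":[0,0,0]}
  ]
}}

```text
t: 18.92
eef_pos: [0.5364, -0.1289, 0.0352]
tool_rot: [-0.002, 0.997, 0.051, 0.05]
contact_force: [0.4, -0.3, -1.3]
gripper_width: 0.415
grasp_force: 30.3
```

>>> {"api": "drive_tool", "payload": {
  "commands": [
    {"hand":0,"translation":[0,0,-5],"angular":[0,0,0]},
    {"hand":0,"translation":[0,0,-10],"angular":[0,0,0]},
    {"hand":0,"translation":[0,0,-14],"angular":[0,0,0]}
  ]
}}

```text
t: 19.3
eef_pos: [0.5364, -0.1289, 0.0212]
tool_rot: [-0.002, 0.997, 0.051, 0.05]
contact_force: [-0.1, 1.0, 1.2]
gripper_width: 0.414
grasp_force: 30.6
```

>>> {"api": "drive_tool", "payload": {
  "commands": [
    {"hand":0,"translation":[0,0,-2],"angular":[0,0,0]},
    {"hand":0,"translation":[0,0,-3],"angular":[0,0,0]}
  ]
}}

```text
t: 19.55
eef_pos: [0.5394, -0.1286, 0.0203]
tool_rot: [-0.002, 0.997, 0.052, 0.053]
contact_force: [-0.6, 0.8, 13.5]
gripper_width: 0.414
grasp_force: 31.8
```

>>> {"api": "drive_tool", "payload": {
  "commands": [
    {"hand":0,"translation":[0,0,2],"angular":[0,0,0]},
    {"hand":0.65,"translation":[0,0,2],"angular":[0,0,0]},
    {"hand":0.65,"translation":[0,0,2],"angular":[0,0,0]},
    {"hand":0.65,"translation":[0,0,15],"angular":[0,0,0]},
    {"hand":0.65,"translation":[-3,0,50],"angular":[0,0,0]},
    {"hand":0.65,"translation":[-5,0,100],"angular":[-0.01,0.1,0]},
    {"hand":0.65,"translation":[-25,-40,140],"angular":[-0.01,0.1,0]},
    {"hand":0.65,"translation":[-50,-95,160],"angular":[-0.01,0.1,0]},
    {"hand":0.65,"translation":[-80,-150,180],"angular":[-0.01,0.1,0]},
    {"hand":0.65,"translation":[-105,-205,180],"angular":[-0.01,0.1,0]},
    {"hand":0.65,"translation":[-117,-231,180],"angular":[-0.01,0.1,0]},
    {"hand":0.65,"translation":[-117,-231,180],"angular":[-0.01,0.1,0]}
  ]
}}

```text
t: 21.05
eef_pos: [0.4175, -0.3627, 0.199]
tool_rot: [0.0, 0.999, 0.049, -0.0]
contact_force: [-0.8, 0.4, 0.4]
gripper_width: 0.657
grasp_force: 0.0
```

```bash
cat >> h.py <<'E'
def blue(im,m,cam="wrist"):
    h=cv2.cvtColor(im,cv2.COLOR_RGB2HSV); k=cv2.inRange(h,(100,140,50),(130,255,255))
    n,l,st,c=cv2.connectedComponentsWithStats(k); return l,st,c
E
python3 - <<'E'
from h import *
np.set_printoptions(precision=4,suppress=True)
s=bot.get_obs(); print(s["eef_pos"],s["tool_rot"],s["q"],np.abs(s["joint_vel"]).max())
m=bot.camera_model("wrist"); im=bot.read_camera("wrist"); cv2.imwrite("pics/w12.png",im[:,:,::-1])
import pickle; pickle.dump(m,open("w12.pkl","wb"))
l,st,c=blue(im,m)
for i in range(1,len(st)):
    if st[i,4]>200: print(st[i],c[i])
i=1+np.argmax(st[1:,4]*((c[1:,0]>150)&(c[1:,0]<500)&(c[1:,1]<320)))
k=np.argwhere(l==i)[:,::-1]; x0,x1=k[:,0].min(),k[:,0].max()
print("lid comp",st[i])
for x in np.linspace(x0,x1,9).astype(int):
    r=k[k[:,0]==x][:,1]; print(x,r.min(),r.max(),cast("wrist",(x,r.min()-.5),.122,m)[:2],cast("wrist",(x,r.max()+.5),.122,m)[:2])
print("pockets: jars"); 
for P in((.5183,.0105,.08),(.5255,-.0592,.08),(.5335,-.1283,.08)):
    q=proj("wrist",P,m); print(q)
    if 30<q[0]<600 and 30<q[1]<370: q=q.astype(int); hough(im,(q[0]-35,q[0]+35,max(q[1]-35,0),q[1]+35),14,24,.08,m,n=2)
E
```

```text
[ 0.4175 -0.3627  0.199 ] [ 0.0004  0.9988  0.0486 -0.0001] [ 0.9954  0.3242 -0.4823  1.8311  0.1745  1.0276 -1.0296] 0.06118432656921099
[ 48   0  15  18 214] [54.9907  8.7897]
[570   0  29  39 261] [584.0383  25.0383]
[  42   18  114   42 1260] [110.9635  36.531 ]
[ 22  56  27  21 251] [36.1474 64.4422]
[124  82  28  11 208] [137.4279  87.2788]
[ 224  122  234   35 3548] [339.3509 136.9893]
lid comp [ 224  122  234   35 3548]
224 148 154 [ 0.4548 -0.2852] [ 0.4491 -0.2854]
253 139 153 [ 0.4638 -0.309 ] [ 0.4517 -0.3098]
282 134 150 [ 0.4696 -0.3321] [ 0.456  -0.3332]
311 132 147 [ 0.4733 -0.3547] [ 0.4606 -0.356 ]
340 128 144 [ 0.4788 -0.3771] [ 0.4653 -0.3786]
369 126 141 [ 0.4831 -0.4   ] [ 0.4704 -0.4015]
398 123 138 [ 0.4887 -0.4234] [ 0.4758 -0.4251]
427 122 136 [ 0.4933 -0.4481] [ 0.481  -0.4499]
457 126 132 [ 0.4946 -0.4762] [ 0.4887 -0.4771]
pockets: jars
[30.6626 88.1056]Traceback (most recent call last):
  File "<stdin>", line 17, in <module>
  File "h.py", line 33, in hough
    c=cv2.HoughCircles(cv2.resize(g,None,fx=s,fy=s,interpolation=cv2.INTER_CUBIC),cv2.HOUGH_GRADIENT,1.5,20*s,param1=70,param2=p2,minRadius=int(rmin*s),maxRadius=int(rmax*s))
                       ~~~~~~~~~~^^^^^^^^^^^^^^^^^^^^^^^^^^^^^^^^^^^^^^^^^^^^^^^^
cv2.error: OpenCV(4.12.0) /io/opencv/modules/imgproc/src/resize.cpp:4208: error: (-215:Assertion failed) !ssize.empty() in function 'resize'
```

>>> {"api": "drive_tool", "payload": {
  "commands": [
    {"hand":0.65,"translation":[10,-3,0],"angular":[0,0,0.17]},
    {"hand":0.65,"translation":[20,-6,0],"angular":[0,0,0.34]},
    {"hand":0.65,"translation":[30,-9,0],"angular":[0,0,0.51]},
    {"hand":0.65,"translation":[40,-12,0],"angular":[0,0,0.68]},
    {"hand":0.65,"translation":[45,-15,0],"angular":[0,0,0.85]},
    {"hand":0.65,"translation":[50,-17,0],"angular":[0,0,1.02]},
    {"hand":0.65,"translation":[53,-17,0],"angular":[0,0,1.19]},
    {"hand":0.65,"translation":[53,-17,0],"angular":[0,0,1.36]},
    {"hand":0.65,"translation":[53,-17,0],"angular":[0,0,1.53]},
    {"hand":0.65,"translation":[53,-17,0],"angular":[0,0,1.684]},
    {"hand":0.65,"translation":[53,-17,0],"angular":[0,0,1.684]},
    {"hand":0.65,"translation":[53,-17,0],"angular":[0,0,1.684]}
  ]
}}

```text
t: 22.6
eef_pos: [0.473, -0.3759, 0.1988]
tool_rot: [0.0, 0.627, 0.779, 0.0]
contact_force: [-0.4, -0.1, -0.0]
gripper_width: 0.648
grasp_force: 0.0
```

```bash
cat >> h.py <<'E'
def yawline(q): # direction angle of tool y (closing line), mod pi
    from scipy.spatial.transform import Rotation as R
    M=R.from_quat([q[1],q[2],q[3],q[0]]).as_matrix(); return np.arctan2(M[1,1],M[0,1])%np.pi, M
E
python3 - <<'E'
from h import *
np.set_printoptions(precision=4,suppress=True)
s=bot.get_obs(); print(s["eef_pos"],s["tool_rot"],s["q"],yawline(s["tool_rot"])[0])
m=bot.camera_model("wrist"); im=bot.read_camera("wrist"); cv2.imwrite("pics/w13.png",im[:,:,::-1])
l,st,c=blue(im,m)
for i in range(1,len(st)):
    if st[i,4]>300: print(st[i],c[i])
e=s["eef_pos"]; n=np.array([np.cos(.211),np.sin(.211),0]); t=np.array([-np.sin(.211),np.cos(.211),0])
C=np.array([.4711,-.380,.122])
for a in(-.1,0,.1): print("pred edge",a,proj("wrist",C+a*t-.005*n,m),proj("wrist",C+a*t+.005*n,m))
print(cast("top",(429.5,210.07),.122), cast("top",(397.5,217.5),.122),cast("top",(461,203),.122))
E
```

```text
[ 0.473  -0.3759  0.1988] [0.0001 0.6273 0.7787 0.0002] [ 1.169   0.4875 -0.8129  1.6971  0.3861  1.1253  0.4591] 0.21453511012450152
[426   0  42  21 491] [450.2974   8.9389]
[495  12  39  55 613] [508.1958  45.7357]
[ 305   83   13  221 2486] [311.2558 190.4662]
[464 143  34  57 464] [473.3901 170.4612]
[  53  264   62   59 1571] [ 83.5436 293.6665]
[ 562  270   78  130 2163] [614.0527 353.6782]
pred edge -0.1 [306.0205 304.4008] [316.5371 304.463 ]
pred edge 0 [305.2541 203.7133] [317.3591 203.7666]
pred edge 0.1 [305.2514  80.1483] [318.1262  80.175 ]
[ 0.4705 -0.3768  0.122 ] [ 0.4491 -0.2782  0.122 ] [ 0.4908 -0.4738  0.122 ]
```

>>> {"api": "drive_tool", "payload": {
  "commands": [
    {"hand":0.65,"translation":[-1,-1,-40],"angular":[0,0,-0.003]},
    {"hand":0.65,"translation":[-1,-1,-80],"angular":[0,0,-0.003]},
    {"hand":0.65,"translation":[-1,-1,-110],"angular":[0,0,-0.003]},
    {"hand":0.65,"translation":[-1,-1,-127],"angular":[0,0,-0.003]},
    {"hand":0.65,"translation":[-1,-1,-134],"angular":[0,0,-0.003]},
    {"hand":0.65,"translation":[-1,-1,-134],"angular":[0,0,-0.003]},
    {"hand":0.65,"translation":[-1,-1,-134],"angular":[0,0,-0.003]}
  ]
}}

```text
t: 23.52
eef_pos: [0.4723, -0.3783, 0.0657]
tool_rot: [0.001, 0.628, 0.778, 0.0]
contact_force: [0.5, 0.6, -0.1]
gripper_width: 0.648
grasp_force: 0.0
```

>>> {"api": "drive_tool", "payload": {
  "commands": [
    {"hand":0.65,"translation":[-1.5,0,0],"angular":[0,0,0]},
    {"hand":0,"translation":[-1.5,0,0],"angular":[0,0,0]},
    {"hand":0,"translation":[-1.5,0,0],"angular":[0,0,0]},
    {"hand":0,"translation":[-1.5,0,0],"angular":[0,0,0]},
    {"hand":0,"translation":[-1.5,0,0],"angular":[0,0,0]},
    {"hand":0,"translation":[-1.5,0,0],"angular":[0,0,0]}
  ],
  "force": 70
}}

```text
t: 24.28
eef_pos: [0.4703, -0.3779, 0.0647]
tool_rot: [0.0, 0.628, 0.778, 0.0]
contact_force: [0.1, 0.6, 2.3]
gripper_width: 0.108
grasp_force: 68.5
```

>>> {"api": "drive_tool", "payload": {
  "commands": [
    {"hand":0,"translation":[0,0,15],"angular":[0,0,0]},
    {"hand":0,"translation":[0,0,40],"angular":[0,0,0]},
    {"hand":0,"translation":[0,0,75],"angular":[0,0,0]},
    {"hand":0,"translation":[0,0,105],"angular":[0,0,0]},
    {"hand":0,"translation":[0,0,105],"angular":[0,0,0]},
    {"hand":0,"translation":[0,0,105],"angular":[0,0,0]}
  ]
}}

```text
t: 25.02
eef_pos: [0.4689, -0.3778, 0.1686]
tool_rot: [-0.001, 0.628, 0.778, -0.0]
contact_force: [0.1, -0.3, -2.6]
gripper_width: 0.109
grasp_force: 68.9
```

```bash
cat >> h.py <<'E'
def lidpose(im,m,e,q,dz=.0573):
    """blue ends of the lid's top edge in tool frame"""
    a,M=yawline(q); l,st,c=blue(im,m)
    ok=(abs(c[:,0]-311)<40)&(st[:,4]<60000)&(st[:,4]>150)
    for i in np.where(ok)[0][0:]:
        if i==0: continue
        k=np.argwhere(l==i)[:,::-1]; r0,r1=k[:,1].min(),k[:,1].max()
        out=[]
        for r,off in((r0,-.5),(r1,.5)):
            cc=k[k[:,1]==r][:,0]; P=cast("wrist",(cc.mean(),r+off),e[2]+dz,m); out.append((M.T@(P-e)).round(4))
        mid=k[(k[:,1]>r0+3)&(k[:,1]<r1-3)]
        print(st[i],"ends in tool frame",out,"cols",[(r,k[k[:,1]==r][:,0].min(),k[k[:,1]==r][:,0].max()) for r in np.linspace(r0+3,r1-3,5).astype(int)])
E
python3 - <<'E'
from h import *
np.set_printoptions(precision=4,suppress=True)
s=bot.get_obs(); print(s["eef_pos"],s["tool_rot"],s["q"][-1],s["contact_force"],s["grasp_force"],yawline(s["tool_rot"])[0])
m=bot.camera_model("wrist"); im=bot.read_camera("wrist"); cv2.imwrite("pics/w14.png",im[:,:,::-1])
lidpose(im,m,s["eef_pos"],s["tool_rot"])
sd=save("side","s14.png"); l,st,c=blue(sd,None)
for i in range(1,len(st)):
    if st[i,4]>60: print("side",st[i],c[i])
for r in bot.find_in("side","lid_bore_left")[:3]: print(r)
a,M=yawline(s["tool_rot"]); e=s["eef_pos"]; n=np.array([np.cos(a),np.sin(a),0]); t=np.array([-np.sin(a),np.cos(a),0])
O=e+[0,0,-.0407]
print("pred side: top left",proj("side",O+.1*t+[0,0,.098]),"bottom left",proj("side",O+.1*t+[0,0,.014]),"top right",proj("side",O-.1*t+[0,0,.098]),"boreL",proj("side",O+.047*t))
E
```

```text
[ 0.4689 -0.3778  0.1686] [-0.0009  0.628   0.7782 -0.0004] 0.44070863358451196 [ 0.1095 -0.3199 -2.6147] 68.92522931098938 0.2127904106933014
[ 302   43   27  296 7085] ends in tool frame [array([ 0.0956,  0.    , -0.0572]), array([-0.0289,  0.0004, -0.0573])] cols [(np.int64(46), np.int64(304), np.int64(326)), (np.int64(118), np.int64(302), np.int64(328)), (np.int64(190), np.int64(303), np.int64(326)), (np.int64(262), np.int64(304), np.int64(326)), (np.int64(335), np.int64(305), np.int64(324))]
side [ 206   51  152  114 3986] [274.0489 108.709 ]
side [379  54  56  73 983] [399.9664  89.9268]
side [361 114   8  42 110] [363.6091 133.7273]
side [425 115  11  18  90] [429.9556 123.0111]
side [621 116  19  10  98] [632.5102 119.2653]
side [379 122  29   8  73] [394.3151 125.7671]
side [ 178  133   42  120 2694] [199.8942 189.5861]
side [ 291  135  136  265 7640] [355.8953 303.8014]
side [285 184  29  48 279] [296.5699 210.0251]
side [ 543  201   64   58 1273] [577.5373 228.1351]
side [253 228  10   8  65] [257.4    231.5231]
{'position': [362.7, 140.3], 'score': 0.48}
pred side: top left [362.6682 132.6624] bottom left [360.8581 156.5512] top right [367.1789 112.7606] boreL [361.9076 153.8082]
```

>>> {"api": "drive_tool", "payload": {
  "commands": [
    {"hand":0,"translation":[2,25,25],"angular":[0,0,-0.03]},
    {"hand":0,"translation":[8,80,35],"angular":[0,0,-0.06]},
    {"hand":0,"translation":[16,138,35],"angular":[0,0,-0.11]},
    {"hand":0,"translation":[24,196,35],"angular":[0,0,-0.11]},
    {"hand":0,"translation":[32,254,35],"angular":[0,0,-0.11]},
    {"hand":0,"translation":[38,300,35],"angular":[0,0,-0.11]},
    {"hand":0,"translation":[41,324,35],"angular":[0,0,-0.11]},
    {"hand":0,"translation":[41,324,35],"angular":[0,0,-0.11]},
    {"hand":0,"translation":[41,324,35],"angular":[0,0,-0.11]}
  ]
}}

```text
t: 26.3
eef_pos: [0.5106, -0.0549, 0.2039]
tool_rot: [-0.0, 0.67, 0.742, -0.001]
contact_force: [-0.3, -1.7, -2.4]
gripper_width: 0.104
grasp_force: 68.8
```

Run:
```python
from h import *
np.set_printoptions(precision=4,suppress=True)
s=bot.get_obs(); e=s["eef_pos"]; print(e,s["tool_rot"],s["contact_force"],s["grasp_force"],yawline(s["tool_rot"])[0])
import pickle
m=bot.camera_model("wrist"); im=bot.read_camera("wrist"); cv2.imwrite("pics/w15.png",im[:,:,::-1]); pickle.dump(m,open("w15.pkl","wb"))
lidpose(im,m,e,s["tool_rot"])
y=.103; n=np.array([np.cos(y),np.sin(y),0]); t=np.array([-np.sin(y),np.cos(y),0]); C=np.array([.5735,-.0542,.092])
for a in(-.072,-.05,-.012,.012,.05,.072): print("knuckle edge",a,proj("wrist",C+a*t+[0,0,.008],m))
h=cv2.cvtColor(im,cv2.COLOR_RGB2HSV)
q=proj("wrist",C,m).astype(int); print(q)
# board-and-knuckle: list blue comps near
l,st,c=blue(im,m)
for i in range(1,len(st)):
    if st[i,4]>30: print(st[i],c[i].round(1))
for k in range(3):
    P=np.array([.5183,.0105,.08])+[.0072*k,-.0696*k,0]; q=proj("wrist",P,m); print("jar",k,q)
    if 40<q[0]<600 and 40<q[1]<360: q=q.astype(int); hough(im,(q[0]-35,q[0]+35,q[1]-35,q[1]+35),13,24,.08,m,n=1)
```

```text
[ 0.5106 -0.0549  0.2039] [-0.0004  0.6701  0.7423 -0.0005] [-0.3238 -1.7084 -2.4191] 68.8162100315094 0.10220257800982249
[ 301   43   28  296 7192] ends in tool frame [array([ 0.0955,  0.0001, -0.0573]), array([-0.0289,  0.0005, -0.0573])] cols [(np.int64(46), np.int64(304), np.int64(326)), (np.int64(118), np.int64(302), np.int64(327)), (np.int64(190), np.int64(302), np.int64(326)), (np.int64(262), np.int64(304), np.int64(326)), (np.int64(335), np.int64(304), np.int64(324))]
knuckle edge -0.072 [377.1442 266.7208]
knuckle edge -0.05 [378.8883 246.9311]
knuckle edge -0.012 [381.654  209.9506]
knuckle edge 0.012 [383.1598 184.9951]
knuckle edge 0.05 [385.0152 143.6572]
knuckle edge 0.072 [385.736  119.1504]
[380 195]
[ 505    0  135   72 8255] [570.9  31.4]
[ 301   43   28  296 7192] [314.6 184.7]
[509  60 131  15 437] [584.8  66. ]
[428  81  24  24 450] [439.6  92.9]
[344  84  36  34 484] [369.1  98.5]
[367 140  15  40 458] [374.4 159.2]
[ 538  153  102  247 9937] [608.5 327.7]
[365 197  14  41 348] [371.4 219.3]
[355 248  20  34 302] [364.9 266.7]
[411 256  44  26 231] [432.3 267.3]
[ 77 363  32  29 486] [ 93.4 379.7]
jar 0 [330.2798 119.6021]
[346.9 105.9] 20.9 [0.5324 0.0252 0.08  ]
jar 1 [329.6084 192.0118]
[330.6 192.1] 16.3 [ 0.5264 -0.0591  0.08  ]
jar 2 [328.5558 256.7706]
[327.7 236.9] 17.4 [ 0.5291 -0.1063  0.08  ]
```

Run:
```python
from h import *
import pickle
np.set_printoptions(precision=4,suppress=True,linewidth=220)
m=pickle.load(open("w15.pkl","rb")); im=cv2.imread("pics/w15.png"); h=cv2.cvtColor(im,cv2.COLOR_BGR2HSV)
for r in(131,197,257): print(r,"cols 360..405 V",h[r-2:r+3,360:406,2].mean(0).astype(int),"\nS",h[r-2:r+3,360:406,1].mean(0).astype(int))
for c in(376,380,384): print("col",c,"rows110-280 V",h[110:280:2,c-1:c+2,2].mean(1).astype(int),"\nS",h[110:280:2,c-1:c+2,1].mean(1).astype(int))
y=.103; n=np.array([np.cos(y),np.sin(y),0]); t=np.array([-np.sin(y),np.cos(y),0]); C=np.array([.5735,-.0542,.092])
for a in(.061,0,-.061): print(a,"silhouette cols",[proj("wrist",C+a*t+.008*(np.cos(b)*n+np.sin(b)*np.array([0,0,1])),m).round(1) for b in(-.6,-.3,0,.5,1,1.57,2.1,2.6,3.14)])
```

```text
131 cols 360..405 V [ 58  55  56  57  57  55  55  56  55  51  48  45  47  59  73  79 101 123 137 147 156 164 173 176 180 180 176 168 157 151 137 134 145 155 157 157 155 157 156 157 156 158 157 155 158 157] 
S [13 11  9  7 10 12 12 16 72 60 26 20 18 13 15  7  9 11 11 11 11 11 11 11 11 10 11 11  9 11 11  7  7  7  9  7  7  8  7  6  8  8  8  6  6  7]
197 cols 360..405 V [120 121 121 121 120  98  68  61  63  60  58  67  80  96 116 131 141 151 161 168 175 178 176 173 168 163 151 136 133 148 157 156 157 157 156 157 155 156 156 156 157 156 157 157 156 156] 
S [ 10   7   9   8   8  20  95 157  86  46  13   8  12  12   9  13  10  10  11  10  10  11  10  11  11  10  11   8   8  10  11   9  10  11  10  11  10  10  11  10  11  10  12  12  10  12]
257 cols 360..405 V [ 61  61  63  64  65  66  64  68  74  95 117 131 143 154 162 168 174 175 174 167 160 151 140 134 145 156 156 157 156 155 157 156 156 158 156 156 153 147 142 134 119 110 108 113 113 113] 
S [ 96 109 141 196 215 195 218 145  49  11  11   8  11  11  11  11   9  11   9  10  10  11  11   9  11  12  11  10  11  12  12  11  11  10  10   9  1
[... 2069 characters left out ...]
9 11 12 12 11 11]
0.061 silhouette cols [array([389.3, 130.9]), array([390.9, 131.1]), array([391.9, 131.2]), array([391.9, 131.4]), array([389.8, 131.5]), array([385.4, 131.4]), array([380.7, 131.2]), array([377.1, 130.9]), array([375. , 130.6])]
0 silhouette cols [array([386.4, 194.2]), array([387.9, 194.8]), array([388.8, 195.4]), array([388.7, 196.4]), array([386.6, 197.3]), array([382.4, 197.6]), array([378. , 197.3]), array([374.5, 196.5]), array([372.5, 195.3])]
-0.061 silhouette cols [array([382. , 251.5]), array([383.4, 252.3]), array([384.2, 253.3]), array([384., 255.]), array([382. , 256.3]), array([378., 257.]), array([373.9, 256.6]), array([370.6, 255.4]), array([368.9, 253.7])]
```

>>> {"api": "drive_tool", "payload": {
  "commands": [
    {"hand":0,"translation":[20,1,0],"angular":[0,0,0]},
    {"hand":0,"translation":[42,3,0],"angular":[0,0,0]},
    {"hand":0,"translation":[58,3.5,0],"angular":[0,0,0]},
    {"hand":0,"translation":[62,3.5,0],"angular":[0,0,0]},
    {"hand":0,"translation":[62,3.5,-15],"angular":[0,0,0]},
    {"hand":0,"translation":[62,3.5,-30],"angular":[0,0,0]},
    {"hand":0,"translation":[62,3.5,-35],"angular":[0,0,0]},
    {"hand":0,"translation":[62,3.5,-35],"angular":[0,0,0]},
    {"hand":0,"translation":[62,3.5,-35],"angular":[0,0,0]},
    {"hand":0,"translation":[62,3.5,-35],"angular":[0,0,0]}
  ]
}}

```text
t: 27.6
eef_pos: [0.5733, -0.0503, 0.17]
tool_rot: [0.0, 0.67, 0.743, 0.0]
contact_force: [-0.6, -0.1, -2.8]
gripper_width: 0.102
grasp_force: 68.8
```

Run:
```python
from h import *
np.set_printoptions(precision=4,suppress=True)
s=bot.get_obs(); print(s["eef_pos"],s["tool_rot"],s["contact_force"],yawline(s["tool_rot"])[0],np.abs(s["joint_vel"]).max())
```

```text
[ 0.5733 -0.0503  0.17  ] [0.0004 0.6698 0.7426 0.0003] [-0.5669 -0.1336 -2.7517] 0.10301692671990778 0.001905469090652492
```

>>> {"api": "drive_tool", "payload": {
  "commands": [
    {"hand":0,"translation":[-0.5,-1,0],"angular":[0,0,0]},
    {"hand":0,"translation":[-0.5,-1,-10],"angular":[0,0,0]},
    {"hand":0,"translation":[-0.5,-1,-18],"angular":[0,0,0]},
    {"hand":0,"translation":[-0.5,-1,-24],"angular":[0,0,0]},
    {"hand":0,"translation":[-0.5,-1,-28],"angular":[0,0,0]}
  ]
}}

```text
t: 28.22
eef_pos: [0.5723, -0.0514, 0.1409]
tool_rot: [-0.0, 0.67, 0.743, -0.0]
contact_force: [-0.2, -0.1, -2.4]
gripper_width: 0.105
grasp_force: 69.0
```

>>> {"api": "drive_tool", "payload": {
  "commands": [
    {"hand":0,"translation":[0,0,-3],"angular":[0,0,0]},
    {"hand":0,"translation":[0,0,-6],"angular":[0,0,0]},
    {"hand":0,"translation":[0,0,-9],"angular":[0,0,0]},
    {"hand":0,"translation":[0,0,-9],"angular":[0,0,0]},
    {"hand":0,"translation":[0,0,-9],"angular":[0,0,0]},
    {"hand":0,"translation":[0,0,-9],"angular":[0,0,0]}
  ]
}}

```text
t: 28.98
eef_pos: [0.5726, -0.0514, 0.1326]
tool_rot: [0.0, 0.67, 0.743, 0.0]
contact_force: [-0.3, -0.6, -2.5]
gripper_width: 0.105
grasp_force: 69.0
```

Run:
```python
from h import *
np.set_printoptions(precision=2,suppress=True)
s=bot.get_obs(); e=s["eef_pos"]; print(e.round(4),s["contact_force"],np.abs(s["joint_vel"]).max())
sd=save("side","s20.png"); l,st,c=blue(sd,None)
y=.103; n=np.array([np.cos(y),np.sin(y),0]); t=np.array([-np.sin(y),np.cos(y),0]); C=np.array([.573,-.0542,.092])
for lab,a,x,z in(("topL-",.1,-.005,.098),("topL+",.1,.005,.098),("topR",-.1,-.005,.098),("botL-",.1,-.005,.014),("botL+",.1,.005,.014)): print(lab,proj("side",C+a*t+x*n+[0,0,z]))
for i in range(1,len(st)):
    if st[i,4]>60 and 230<c[i,0]<360 and 100<c[i,1]<260: print(st[i],c[i])
k=np.argwhere(l>0); 
for x in range(285,315,3):
    r=k[(k[:,1]==x)&(k[:,0]>120)&(k[:,0]<235)][:,0]
    if len(r): print(x,r.min(),r.max(),len(r))
m=bot.camera_model("wrist"); im=bot.read_camera("wrist"); cv2.imwrite("pics/w20.png",im[:,:,::-1])
for k in range(3):
    P=np.array([.5188,.0105,.08])+[.0072*k,-.0696*k,0]; q=proj("wrist",P,m); print("jar",k,q)
    q=q.astype(int)
    if 40<q[0]<600 and 40<q[1]<360: hough(im,(q[0]-42,q[0]+42,max(0,q[1]-42),q[1]+42),17,30,.08,m,n=1)
for cam in("side","top"):
    bot.read_camera(cam) if cam=="top" else 0
    print(cam,[(np.round(r["position"]),round(r["score"],2)) for r in bot.find_in(cam,"jar_b")])
```

```text
[ 0.57 -0.05  0.13] [-0.31 -0.58 -2.54] 0.0018118283988120107
topL- [285.89 180.92]
topL+ [282.38 180.36]
topR [309.42 151.08]
botL- [287.04 207.47]
botL+ [283.67 206.87]
[ 207   93   77   72 2269] [242.29 127.56]
[279 165  20  42 288] [289.44 184.32]
[285 184  29  48 277] [296.46 210.71]
[253 228  10   8  64] [257.47 231.58]
285 179 225 35
288 176 230 38
291 171 230 31
294 167 231 31
297 176 213 17
300 185 209 7
303 192 204 13
306 153 199 13
309 184 195 10
312 159 234 23
jar 0 [248.84 118.52]
[250.8 121.6] 26.0 [0.52 0.01 0.08]
jar 1 [252.65 211.8 ]
[253.7 211.9] 21.0 [ 0.53 -0.06  0.08]
jar 2 [258.8  290.23]
[254.1 268.1] 17.9 [ 0.53 -0.11  0.08]
side [(array([290., 267.]), 0.76), (array([318., 194.]), 0.54), (array([316., 208.]), 0.52)]
top [(array([247., 210.]), 0.7), (array([302., 197.]), 0.6), (array([292., 233.]), 0.53)]
```

```bash
python3 -c "
from station import bot
print(bot.hand_in())"
```

```text
the job is handed in; nothing more can be done
None
```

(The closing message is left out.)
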